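Refit a wheel on the canvas trolley's axle with its linchpin

TASK

The near-side wheel of this canvas trolley has been left part-way along its stub axle: push it gently fully home, then take the linchpin from its keeper block and push it right down through the hole in the axle, finding the hole and turning the axle upright by feel, with the open ring pointing outboard. Then swing the ring over the axle's end and on down until it lies against the pin's shank below the axle, and let go. Work with a light hand, never forcing the pin against the axle, and leave the jar, the pot, the brush and the spanner where they are.

Things in the scene. Friction and masses are not known exactly. Their poses are not given: they have to be found in the camera images.
- carriage: Axle carriage of a canvas trolley, fixed on two timber chocks: a grey 40 mm square beam with a stub axle and a 100 mm rubber-tyred wheel at each end (the far-end wheel is already pinned and not part of the job). Origin on the bench straight below the pin hole to be used; z up, axles along y, the free end of the axle to be worked on points to -y (outboard).
- axle_hole (a point): Point of the carriage on the crown (top line) of the round 22 mm steel axle, 121 mm above the bench: the mouth of the pin hole lies here when the hole is upright; axes as the carriage. The hole is 11.6 mm wide and goes straight through. At the start the axle is turned (see axle_end), so the real mouth lies up to 5.3 mm from this point along +x or -x; this is not measured.
- axle_end (a point): Centre of the axle's free end face, 14 mm outboard of the hole, 110 mm above the bench; axes as the carriage. The axle turns about its own length in its socket against a light friction (3 N at its surface), stays as it is left, and starts with its hole up to 0.5 rad off upright, to either side. The pin's tip, once some 5 mm in the mouth, can draw it upright, about 2 mm past centre for play.
- wheel (a joint): How far, in m, the wheel stands outboard of its home place along the axle: 0 when its hub is hard against its stop, 0.014 to 0.022 at the start, when the hub covers the pin hole. It slides stiffly (about 3.5 N), spins freely and stays where it is left.
- hub_face (a point): Centre of the outer (outboard) face of the wheel's hub, on the axle's centre line 110 mm above the bench; axes as the carriage. Hub 36 mm in diameter; the tyre's flat outer side lies 12 mm inboard of this face and reaches out to 50 mm from the centre line. With the wheel home this face lies 10 mm inboard of the pin hole's centre.
- keeper: Wooden keeper block, 75 x 75 x 55 mm, fixed; origin at the centre of its underside, z up. The linchpin stands in the 12.5 mm hole in the middle of its top, head up.
- pin_head (a point): Centre of the steel linchpin's head, 16 (x) by 14 (y) by 30 mm tall. z up along the pin, y along the ring's hinge (7 mm below this point), +x the side to which the ring opens. The head's underside, which seats on the axle's crown, is 15 mm below this point; below it the shank is 10 mm thick, 41 mm long, its blunt tip chamfered 2 mm. 80 to 130 g. Fully home, this point is 15 mm above axle_hole.
- ring (a joint): Angle of the pin's wire ring, rad: 0 when it stands out level, square to the pin; grows as it swings down towards the tip; ends at 1.41, its bow against the shank; -0.15 to 0.08 at the start, upper stop -0.5. The hinge is stiff (0.06 N m, about 1.3 N at the bow); the ring stays where it is left. Its last part is beneath the axle: push its two sides from outboard, astride the axle.
- ring_bow (a point): Middle of the ring's bow, 46 mm from the ring's hinge. The ring is 4.4 mm wire bent nearly to a circle, 52 mm wide outside and 43 mm inside at 22 mm from the hinge; it passes over the 22 mm axle with some 10 mm to spare on each side.
- jar: Amber glass jar with a metal cap, 72 mm in diameter, about 95 mm tall, standing on the bench; origin at the centre of its underside. Not to be disturbed.
- pot: Aluminium dipping pot, 68 mm in diameter, 70 mm tall; origin at the centre of its underside. Not to be disturbed.
- brush: Flat paint brush, 200 mm long, lying on the bench; origin under its middle, x along it. Not to be disturbed.
- spanner: Steel open-ended spanner, 180 mm long, lying on the bench; origin under its middle, x along it. Not to be disturbed.

How it is judged (in metres and radians):
On the way, in this order (a step that is already met when the one before it is completed fails the run):
1. the wheel is pushed fully home (value of joint wheel below 0.002 m), for 0.2 s.
2. the pin is down through the axle, its ring still open (horizontal distance between pin_head and axle_hole below 0.004 m and z of pin_head in the frame of axle_hole below 0.017 m and angle between pin_head's own z axis and vertical below 0.15 rad and value of joint ring below 0.5 rad), for 0.2 s.
At the end, for the whole second after the job is handed in: The wheel is home within 3 mm; the pin stands upright (within 0.15 rad) through the axle's hole, its head within 4 mm of over the hole's place and seated within 2 mm; its ring, over the axle's end (within 0.5 rad), is swung down to at least 1.3 rad; all let go (value of joint wheel below 0.003 m and horizontal distance between pin_head and axle_hole below 0.004 m and z of pin_head in the frame of axle_hole below 0.017 m and angle between pin_head's own z axis and vertical below 0.15 rad and angle between the x axis of pin_head and the y axis of axle_hole, either way round below 0.5 rad and value of joint ring above 1.3 rad); the robot touches nothing.
It fails at once if the pin, its ring included, is pressed on the carriage or wheel with more than 20 N (contact force between pin and carriage above 20 N).
It fails at once if the fingers press on the carriage or its wheel with more than 35 N (contact force between the fingers and carriage above 35 N).
It fails at once if the jar, the pot, the brush or the spanner is moved by more than 20 mm (distance of any of jar, pot, brush, spanner from where it was at the start of the episode above 0.02 m).
It also fails if it takes over 72 s, if anything falls off the work surface, if the arm or the gripper's body presses on something with over 40 N, if the wrist force passes 120 N, or if a joint passes its speed limit or range.

ROBOT

A 6-joint arm with a two-finger parallel gripper is mounted at the origin on the work surface. World frame = base frame: x ahead of the robot, y to its left, z up, the work surface at z = 0. Lengths are in mm, angles in degrees, forces in N, time in s.
With the tool pointing down it reaches from about 325 to 775 mm from the base axis. Payload 5.5 kg.
Tool frame: the origin (TCP) lies at the very end of the fingers, on their centre line; the grasp point (between the pads) lies 19 mm behind it (manip.pinch_z is the z of the grasp point in the tool frame, in mm); z points along the fingers, y is the direction in which the jaws open and shut (so a half turn about z gives the same grasp; the last joint's range is limited). The gripper opens to 88 mm and grips with 3 to 60 N. Pads are 20 mm wide; open, the fingers measure 115 mm over their backs; the gripper's body (75 mm by 178 mm) begins 61 mm behind the grasp point.
Start: joints at [-69.024, 5.22, 70.514, -0, 104.267, -3.249], TCP at [246.191, -547.181, 222.631] pointing down, gripper open.
Joint ranges: [-164.24, 164.24], [-49.07, 125.15], [9.68, 141.18], [-86.29, 266.29], [3.28, 154.24], [-151.56, 151.56]. Speed limits (degrees/s): [147.25, 147.25, 172.46, 180, 180, 180].

INTERFACE

Orientations are given as a 3x3 rotation matrix whose columns are the frame's x, y, z axes.
In Python, from cell import manip gives the robot as it stands.
- The arm moves only by the shell command python3 -m creep 'ROWS' [FORCE]. ROWS is JSON, a list of rows, each a list of 7 numbers: the turn, a rotation vector about the tool's x, y, z in rad, then the shift along the tool's x, y, z in m, then the gripper's target within -1 to 1 (fully open at 1, half-way at 0, shut at -1). In form: [[ax, ay, az, dx, dy, dz, grip], ...]. A call has exactly 8 rows; each row is the pose to reach, as a shift and turn from the pose commanded when the call began, along the tool's axes at that moment; what a row does not reach only later rows make up. A row lasts 1/12 s, in which the tool goes at most 41.7 mm and 7.16 degrees, less where a joint would pass 70% of its speed; a pose out of reach is approached as far as the arm can. A call with a gripper value outside its range is refused whole. The fingers move at their own pace and stop on an object; FORCE is the grip in N (left out, the last holds). Time passes only in rows, so rows that repeat a pose let the fingers close, or fill a call up. It gives the time, the measured TCP pose, the force and the opening at its end, in the units of the state.
- manip.sense(): the state, without advancing time (a new reading comes with each control period).
- manip.capture(name): name is "scene" or "top"; returns a dict with "img" (384x512x3 uint8, blue, green, red), "fx", "fy", "cx", "cy" (pixels), "world_to_cam" (4x4, takes a point from world to camera coordinates). Camera axes: x right, y down, z forward; pixel columns grow to the right and rows downward; lengths in mm; the calibration is good to about 2 mm. A picture is of the moment at which its call begins. There is no depth.
- manip.job_done(): hands the job in, once; it reports no verdict.
Trained networks look in a picture, given as the dict that the camera call returned (one of the last four; its "shot" number tells which), for a name from the list of things; names that differ only in an ending like _2 or _b are one class to them, and where a whole thing is asked for, a point or a joint stands for the part that bears it (a point fixed in the world has none). Each returns a list of dicts, best first, with "score" (0 to 1); they miss things now and then, are a little off and sometimes report something else, mostly with a low value. They report only what shows in the picture. A call takes as long as a camera call.
- manip.recognise(target, picture): "centre" ([x, y, z] in mm, in the coordinates of the camera as it stood for that picture, good to about 4 mm: the middle of the surface that is visible of it).
The state is a dict: "t": time; "joint_positions": joint angles; "qd": joint speeds; "joint_efforts": joint torques, N m; "ee_pos": TCP position; "orientation": TCP orientation; "contact_force": force on the tool from outside, world axes, zero at the start; "ft_torque": the same for the moment, N m; "width": opening from 0.0 (shut) to 1.0 (fully open).
Only numpy, scipy, OpenCV 4.12 (cv2) and the standard library are available. Lean on these libraries where they do the work, as an engineer would, in place of code of your own. Each camera call takes 0.05 s, during which the arm holds its last target.

## Working session

There is one attempt and no reset: what is moved stays moved. The work goes in short steps, Python scripts to look and compute and a shell command to move; the robot and the scene stay as the last step left them, time stands still between calls to the robot, and variables do not carry over. Pictures are saved under pics/ and viewed, and the job is handed in when it is done.

```bash
ls -la; mkdir -p pics
cat > h.py <<'E'
import numpy as np, cv2
from cell import manip
def shot(n,fn=None):
    p=manip.capture(n)
    if fn: cv2.imwrite('pics/'+fn,p['img'])
    return p
def w(p,c):
    T=np.linalg.inv(np.array(p['world_to_cam'])); return (T@np.r_[c,1])[:3]
def ray(p,u,v):
    T=np.linalg.inv(np.array(p['world_to_cam'])); d=np.array([(u-p['cx'])/p['fx'],(v-p['cy'])/p['fy'],1]); return T[:3,3],T[:3,:3]@d
def atz(p,u,v,z):
    o,d=ray(p,u,v); return o+d*(z-o[2])/d[2]
def px(p,X):
    c=np.array(p['world_to_cam'])@np.r_[X,1]; return p['cx']+p['fx']*c[0]/c[2],p['cy']+p['fy']*c[1]/c[2]
E
python3 - <<'E'
from h import *
np.set_printoptions(precision=1,suppress=True)
for n in ['scene','top']:
    p=shot(n,n+'0.png'); print(n,p['fx'],p['cx'],p['cy']); print(np.array(p['world_to_cam']))
    for t in ['carriage','wheel','hub_face','axle_end','axle_hole','keeper','pin_head','ring','ring_bow','jar','pot','brush','spanner']:
        try:
            for r in manip.recognise(t,p)[:2]: print(t,round(r['score'],2),w(p,r['centre']),np.array(px(p,w(p,r['centre']))))
        except Exception as e: print(t,e)
print(manip.sense())
E
```

```text
total 12
drwxr-xr-x  3 agent agent 4096 Dec  7 06:04 .
drwxr-xr-x 23 root  root  4096 Dec  7 06:04 ..
drwxr-xr-x  2 agent agent 4096 Dec  7 06:04 pics
scene 393.6895959784219 249.3687826778829 184.21262443386914
[[   0.8    0.5   -0.  -455.4]
 [   0.3   -0.5   -0.8 -146.2]
 [  -0.4    0.7   -0.6 1238.4]
 [   0.     0.     0.     1. ]]
carriage 0.77 [522.9 209.4 102.8] [284.2 121.2]
carriage 0.51 [ 479.2 -325.4   61.9] [133.1 243.5]
wheel 0.68 [505.6  79.  124.4] [253.8 132.4]
hub_face 0.86 [503.5  84.  124.4] [254.1 131.4]
axle_end 0.81 [529.1 208.9 106.7] [286.2 120.5]
axle_end 0.31 [ 714.3 -179.5    8.5] [274.  262.1]
axle_hole 0.64 [527.4 207.9  99.6] [285.3 122.8]
keeper 0.86 [ 488.9 -336.2   51.4] [133.7 252.6]
pin_head 0.49 [ 481.1 -321.8   62.9] [135.1 242.4]
ring_bow 0.59 [ 489.7 -296.4   62.4] [147.6 236.5]
jar 0.69 [526.4 208.4 104.9] [285.2 121. ]
jar 0.66 [ 689.2 -414.6   73.6] [185.7 323.7]
pot 0.79 [734.3 -26.9  49.1] [316.7 208.6]
brush 0.74 [736.5 209.3  13.2] [353.8 170.6]
brush 0.18 [506.3  83.1 125.4] [254.9 131.5]
spanner 0.59 [ 716.1 -181.3    7.6] [274.4 263.3]

[... 547 characters left out ...]
 60.7] [344.8 241.1]
jar 0.65 [ 666.7 -388.2   92.5] [379.6 158.1]
pot 0.93 [739.   -4.7  31.6] [211.6 132.5]
pot 0.34 [ 474.8 -316.1   58.5] [346.1 243.7]
brush 0.57 [729.4 222.   18.9] [118.4 137.2]
spanner 0.62 [ 697.8 -171.8    7. ] [280.4 151.8]
{'t': 1.4, 'joint_positions': array([-69. ,   5.2,  70.5,   0. , 104.3,  -3.2]), 'qd': array([ 0.1,  0. , -0.2, -0. , -0. , -0.1]), 'joint_efforts': array([  0. , -44.6, -40.6,   0.1,   0. ,  -0. ]), 'ee_pos': array([ 246.2, -547.2,  222.6]), 'orientation': array([[ 0.9,  0.4,  0. ],
       [ 0.4, -0.9, -0. ],
       [-0. ,  0. , -1. ]]), 'contact_force': array([-0. , -0.3, -0.5]), 'ft_torque': array([-0., -0., -0.]), 'width': 1.000183075887244}
```

View images.

View pics/scene0.png

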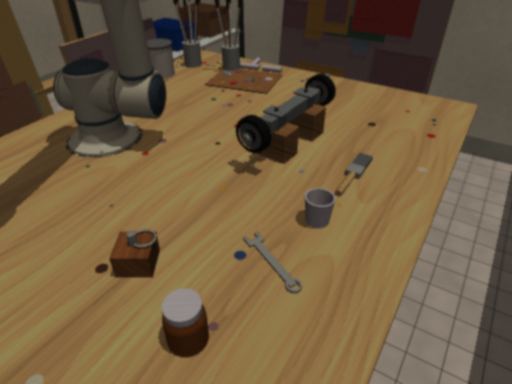

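View pics/top0.png

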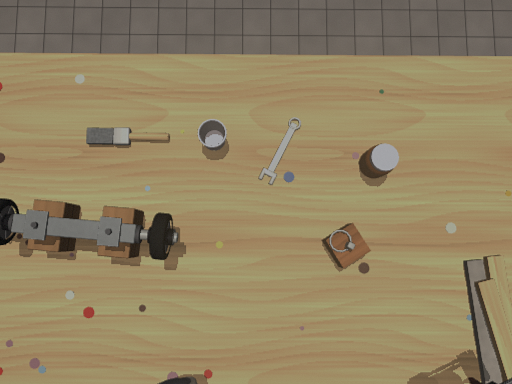

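Run:
```python
import cv2
a=cv2.imread('pics/scene0.png');b=cv2.imread('pics/top0.png')
c=cv2.resize(a[80:200,190:350],None,fx=5,fy=5,interpolation=cv2.INTER_CUBIC);cv2.imwrite('pics/c1.png',c)
c=cv2.resize(a[200:300,80:220],None,fx=5,fy=5,interpolation=cv2.INTER_CUBIC);cv2.imwrite('pics/c2.png',c)
c=cv2.resize(b[190:280,110:210],None,fx=6,fy=6,interpolation=cv2.INTER_CUBIC);cv2.imwrite('pics/c3.png',c)
c=cv2.resize(b[200:290,290:400],None,fx=6,fy=6,interpolation=cv2.INTER_CUBIC);cv2.imwrite('pics/c4.png',c)
```

```text
(no output)
```

View pics/c1.png

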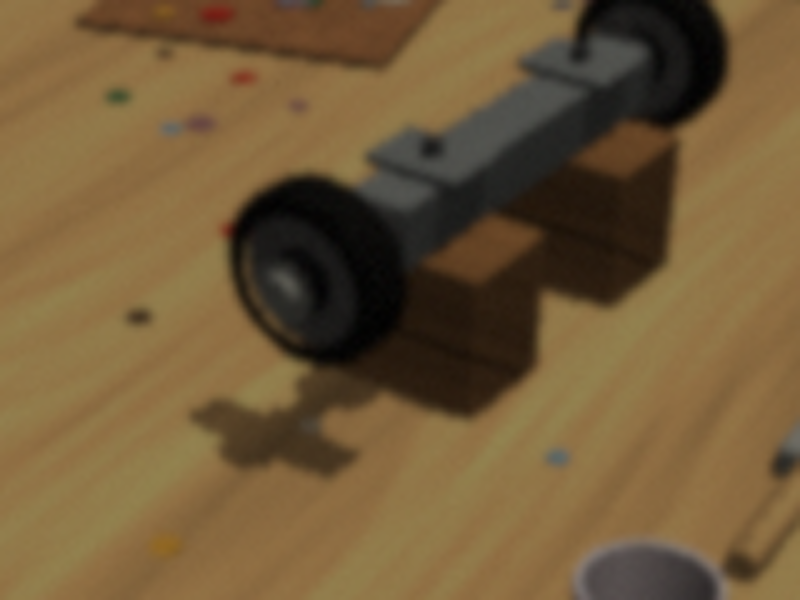

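View pics/c2.png

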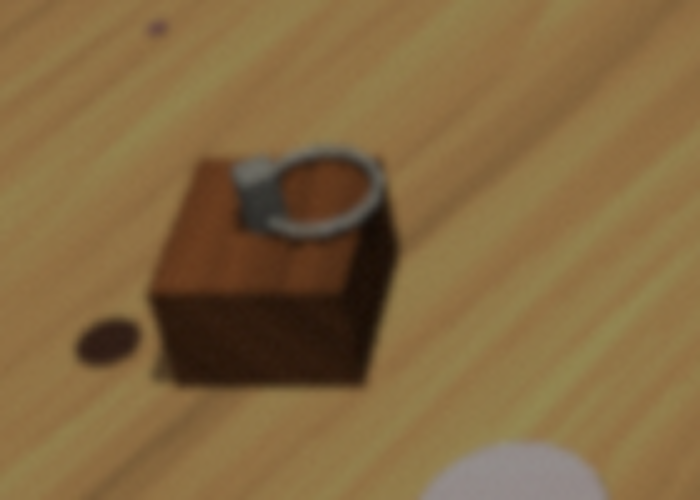

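View pics/c3.png

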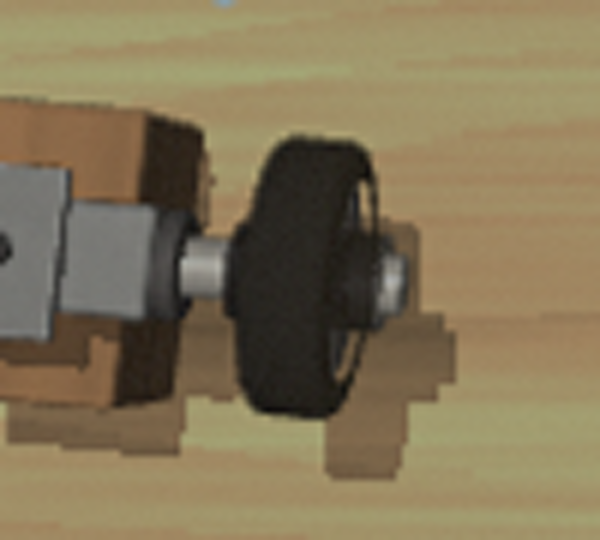

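View pics/c4.png

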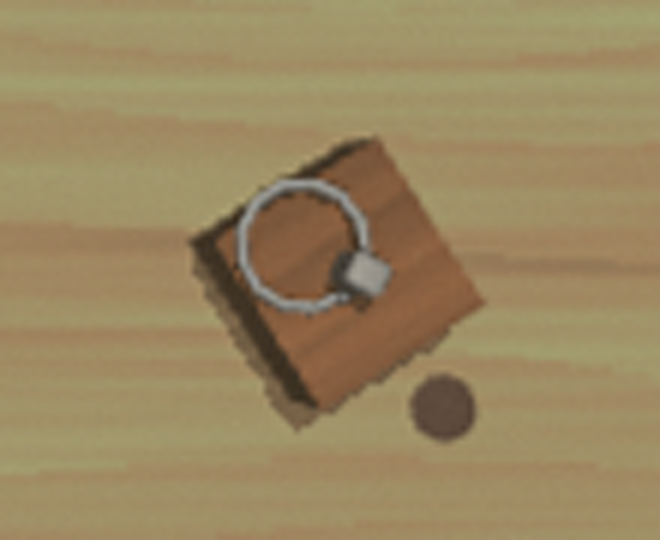

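Run:
```python
from h import *
np.set_printoptions(precision=2,suppress=True)
s=shot('scene');t=shot('top')
for p in (s,t): print(np.linalg.inv(np.array(p['world_to_cam'])))
def c4(x,y,z): return atz(t,290+x/6,200+y/6,z)
def c3(x,y,z): return atz(t,110+x/6,190+y/6,z)
def s1(x,y,z): return atz(s,190+x/5,80+y/5,z)
def s2(x,y,z): return atz(s,80+x/5,200+y/5,z)
print('head top',c4(367,273,85),s2(255,165,85))
K=[c4(377,138,55),c4(487,300,55),c4(315,408,55),c4(213,237,55)]
print('keeper',K,np.mean(K,0),[np.linalg.norm(K[i]-K[i-1]) for i in range(4)])
S=[s2(205,158,55),s2(150,295,55),s2(345,295,55),s2(385,158,55)]
print('keeperS',S,np.mean(S,0),[np.linalg.norm(S[i]-S[i-1]) for i in range(4)])
print('ringc',c4(303,245,77),'top', s2(322,192,77))
print('axle out/in',c3(390,285,115),c3(205,266,115))
print('end', c3(405,284,110), s1(287,283,110))
def tri(p1,u1,v1,p2,u2,v2):
    o1,d1=ray(p1,u1,v1);o2,d2=ray(p2,u2,v2)
    A=np.c_[d1,-d2];k=np.linalg.lstsq(A,o2-o1,rcond=None)[0]
    a,b=o1+k[0]*d1,o2+k[1]*d2; return (a+b)/2,np.linalg.norm(a-b)
print(tri(t,110+405/6,190+284/6,s,190+287/5,80+283/5))
print('head tri',tri(t,290+367/6,200+273/6,s,80+255/5,200+165/5))
print('bolts tri',tri(t,108,231,s,190+432/5,80+147/5),tri(t,35,225,s,190+580/5,80+50/5))
```

```text
[[   0.84    0.31   -0.44  975.6 ]
 [   0.54   -0.51    0.67 -663.82]
 [  -0.02   -0.81   -0.59  608.3 ]
 [   0.      0.      0.      1.  ]]
[[   0.     -0.99    0.11  486.04]
 [  -1.     -0.     -0.01  -89.06]
 [   0.01   -0.11   -0.99 1021.37]
 [   0.      0.      0.      1.  ]]
head top [ 471.21 -321.1    85.  ] [ 475.48 -321.46   85.  ]
keeper [array([ 522.06, -333.62,   55.  ]), array([ 460.62, -374.12,   55.  ]), array([ 419.98, -307.57,   55.  ]), array([ 484.24, -269.98,   55.  ])] [ 471.73 -321.32   55.  ] [np.float64(74.03654778988198), np.float64(73.58934338110768), np.float64(77.97450403964179), np.float64(74.4409713139358)]
keeperS [array([ 426.08, -309.69,   55.  ]), array([ 465.81, -373.93,   55.  ]), array([ 529.24, -334.77,   55.  ]), array([ 489.47, -270.75,   55.  ])] [ 477.65 -322.29   55.  ] [np.float64(74.40386022724738), np.float64(75.53171024724779), np.float64(74.54160188662705), np.float64(75.36990959398477)]
ringc [ 481.39 -299.42   77.  ] top [ 501.28 -313.35   77.  ]
axle out/in [487.94  63.54 115.  ] [494.53 129.43 115.  ]
end [488.32  59.03 110.  ] [489.17  74.11 110.  ]
(array([492.15,  60.9 , 116.52]), np.float64(9.627830071434182))
head tri (array([ 472.08, -320.69,   82.63]), np.float64(2.661506470674876))
bolts tri (array([501.68, 200.01, 136.83]), np.float64(1.4718602300125896)) (array([514.95, 351.51, 139.73]), np.float64(4.462310177181389))
```

```bash
cat > ov.py <<'E'
from h import *
import sys
def overlay(s,t,ex,ey,yaw,wh,tag,lin=()):
    a=np.radians(yaw); X=np.array([np.cos(a),np.sin(a),0]);Y=np.array([-np.sin(a),np.cos(a),0]);Z=np.array([0,0,1.])
    E=np.array([ex,ey,110.])
    th=np.linspace(0,2*np.pi,60)
    def circ(yo,r): return [E+Y*yo+r*(X*np.cos(k)+Z*np.sin(k)) for k in th]
    C=[(circ(0,11),(0,0,255)),(circ(24-wh,18),(0,255,0)),(circ(36-wh,50),(255,255,0))]
    for p,box,sc,n in ((s,(190,80,350,200),5,'s'),(t,(110,190,210,280),6,'t')):
        x0,y0,x1,y1=box
        im=cv2.resize(p['img'][y0:y1,x0:x1],None,fx=sc,fy=sc,interpolation=cv2.INTER_CUBIC)
        im=cv2.convertScaleAbs(im,alpha=1.6)
        for c,col in C:
            q=np.array([[(u-x0+.5)*sc-.5,(v-y0+.5)*sc-.5] for u,v in (px(p,c_) for c_ in c)])
            cv2.polylines(im,[q.astype(int)],True,col,1)
        cv2.imwrite(f'pics/{tag}_{n}.png',im)
E
python3 - <<'E'
from ov import *
s=shot('scene');t=shot('top')
overlay(s,t,489,61,-5.3,15,'o1')
E
```

```text
(no output)
```

View pics/o1_s.png

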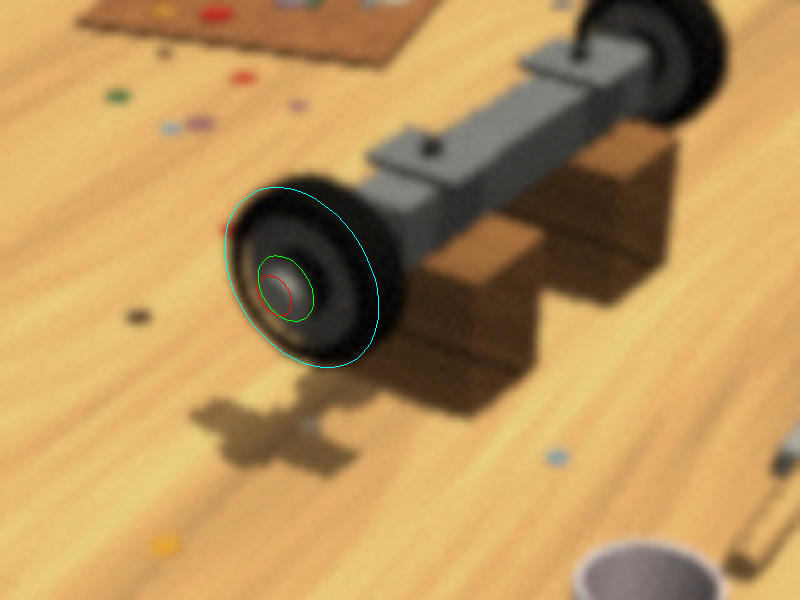

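View pics/o1_t.png

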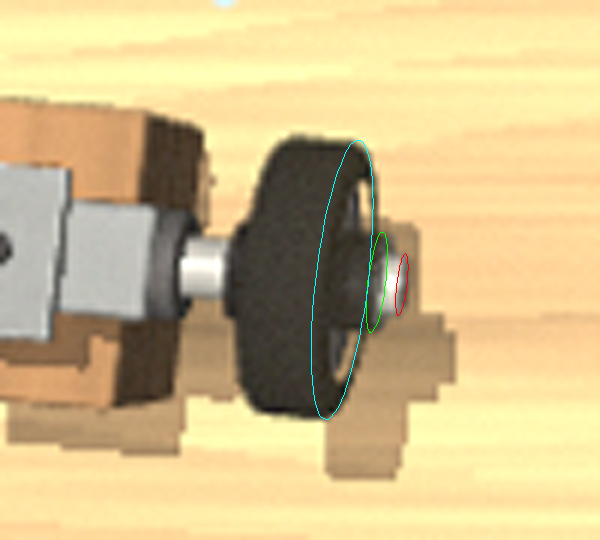

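```bash
cat > go.py <<'E'
# usage: go.py x y z yaw  -> rows entry from present pose, tool pointing down
from h import *
import sys
from scipy.spatial.transform import Rotation as R
def need(x,y,z,yaw):
    s=manip.sense(); M=np.array(s['orientation'])
    a=np.radians(yaw); T=np.array([[np.cos(a),np.sin(a),0],[np.sin(a),-np.cos(a),0],[0,0,-1]])
    rv=R.from_matrix(M.T@T).as_rotvec(); d=M.T@(np.array([x,y,z])-s['ee_pos'])/1000
    print('t',round(s['t'],2),'pos',np.round(s['ee_pos'],1),'yaw',round(np.degrees(np.arctan2(M[1,0],M[0,0])),2),'q6',round(s['joint_positions'][5],1),'F',np.round(s['contact_force'],1),'w',round(s['width'],3))
    print('rot',np.round(rv,4),'shift',np.round(d,4))
if __name__=='__main__': need(*map(float,sys.argv[1:5]))
E
python3 go.py 473.5 -321.3 150 65
```

```text
t 1.6 pos [ 246.2 -547.2  222.6] yaw 24.23 q6 -3.3 F [ 0.8 -0.5 -0.6] w 0.997
rot [ 0.000e+00  1.000e-04 -7.116e-01] shift [ 0.3    -0.1127  0.0726]
```

```bash
python3 -m creep '[[0,0,-0.7116,0.3,-0.1127,0.0726,0],[0,0,-0.7116,0.3,-0.1127,0.0726,0],[0,0,-0.7116,0.3,-0.1127,0.0726,0],[0,0,-0.7116,0.3,-0.1127,0.0726,0],[0,0,-0.7116,0.3,-0.1127,0.0726,0],[0,0,-0.7116,0.3,-0.1127,0.0726,0],[0,0,-0.7116,0.3,-0.1127,0.0726,0],[0,0,-0.7116,0.3,-0.1127,0.0726,0]]' 10; python3 go.py 473.5 -321.3 120 65
```

```text
t: 2.27
ee_pos: [474.9, -319.2, 149.6]
orientation: [[0.422, 0.907, 0.0], [0.907, -0.422, 0.0], [0.0, 0.0, -1.0]]
contact_force: [0.3, -0.7, 0.0]
width: 0.504
t 2.27 pos [ 474.9 -319.2  149.6] yaw 65.05 q6 -12.4 F [ 0.3 -0.7  0. ] w 0.504
rot [ 0.0003 -0.0003  0.0009] shift [-0.0025 -0.0004  0.0296]
```

Run:
```python
from h import *
s=shot('scene');t=shot('top'); st=manip.sense(); print(st['ee_pos'])
P=st['ee_pos'];M=np.array(st['orientation'])
for p,b,sc,n in ((s,(80,180,220,300),5,'g_s'),(t,(290,190,400,280),6,'g_t')):
    x0,y0,x1,y1=b
    im=cv2.convertScaleAbs(cv2.resize(p['img'][y0:y1,x0:x1],None,fx=sc,fy=sc,interpolation=cv2.INTER_CUBIC),alpha=1.6)
    for X,col in [(P,(0,0,255))]+[(P+M@np.array([a,b_,0]),(0,255,0)) for a in(-10,10) for b_ in (-22,22,-35.7,35.7)]:
        u,v=px(p,X); cv2.circle(im,(int((u-x0+.5)*sc),int((v-y0+.5)*sc)),3,col,-1)
    cv2.imwrite(f'pics/{n}.png',im)
```

```text
[ 476.04141708 -316.86104818  148.07307483]
```

View pics/g_s.png

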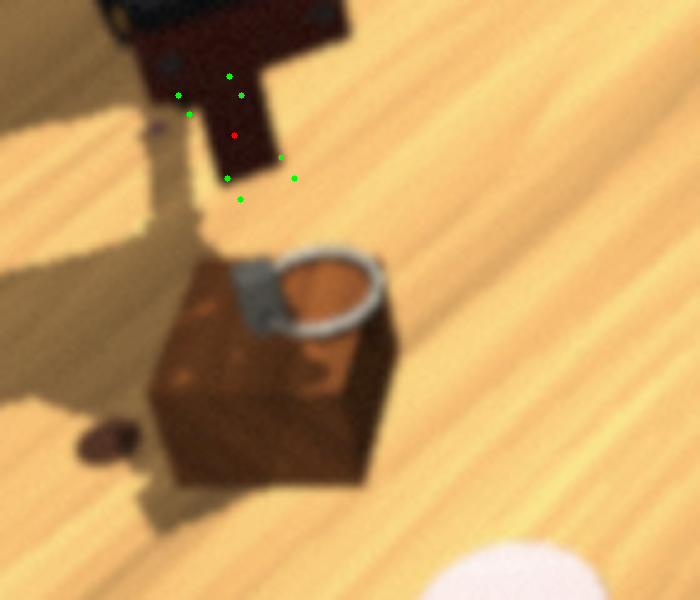

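View pics/g_t.png

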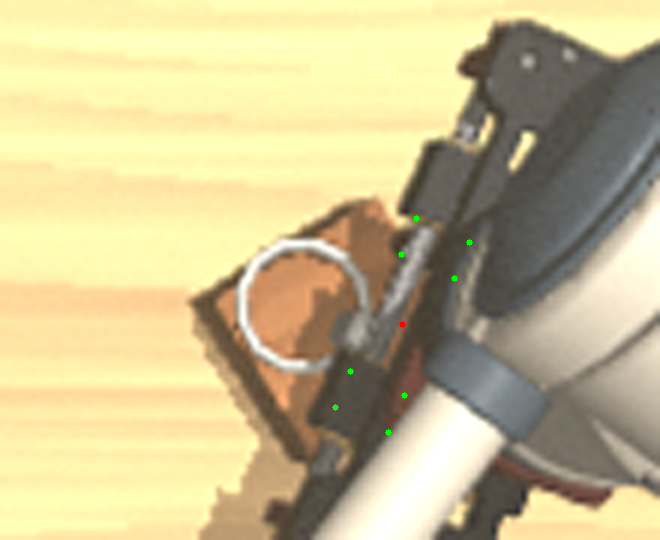

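```bash
python3 go.py 473.5 -321.3 110 65
```

```text
t 2.37 pos [ 476.  -316.9  148.1] yaw 65.35 q6 -12.5 F [-0.1 -0.7 -0.2] w 0.5
rot [-0.0024 -0.0025  0.0061] shift [-0.0052 -0.0004  0.0381]
```

```bash
python3 -m creep '[[0,0,0,0,0,0.005,0.2],[0,0,0,0,0,0.015,0.2],[0,0,0,0,0,0.025,0.2],[0,0,0,0,0,0.035,0.2],[0,0,0,0,0,0.04,0.2],[0,0,0,0,0,0.04,0.2],[0,0,0,0,0,0.04,0.2],[0,0,0,0,0,0.04,0.2]]'
python3 - <<'E'
from h import *
s=shot('scene');t=shot('top'); st=manip.sense(); print(st['ee_pos'])
P=st['ee_pos'];M=np.array(st['orientation'])
for p,b,sc,n in ((s,(80,180,220,300),5,'g_s'),(t,(290,190,400,280),6,'g_t')):
    x0,y0,x1,y1=b
    im=cv2.convertScaleAbs(cv2.resize(p['img'][y0:y1,x0:x1],None,fx=sc,fy=sc,interpolation=cv2.INTER_CUBIC),alpha=1.8)
    for X,col in [(P,(0,0,255))]+[(P+M@np.array([a,b_,0]),(0,255,0)) for a in(-10,10) for b_ in (-26.4,26.4)]:
        u,v=px(p,X); cv2.circle(im,(int((u-x0+.5)*sc),int((v-y0+.5)*sc)),3,col,-1)
    cv2.imwrite(f'pics/{n}2.png',im)
E
```

```text
t: 3.03
ee_pos: [473.5, -321.8, 110.5]
orientation: [[0.423, 0.906, 0.001], [0.906, -0.423, -0.0], [-0.0, 0.001, -1.0]]
contact_force: [-0.3, -0.3, -0.6]
width: 0.6
[ 473.76127654 -321.64557933  110.81265013]
```

View pics/g_s2.png

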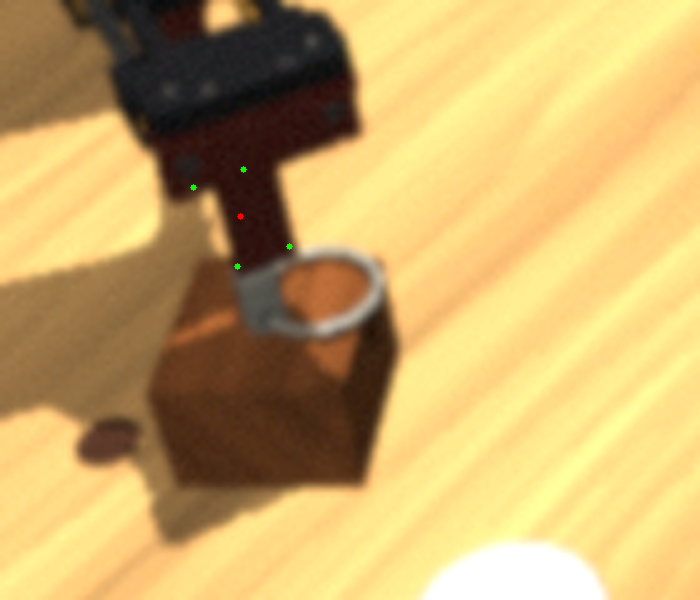

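View pics/g_t2.png

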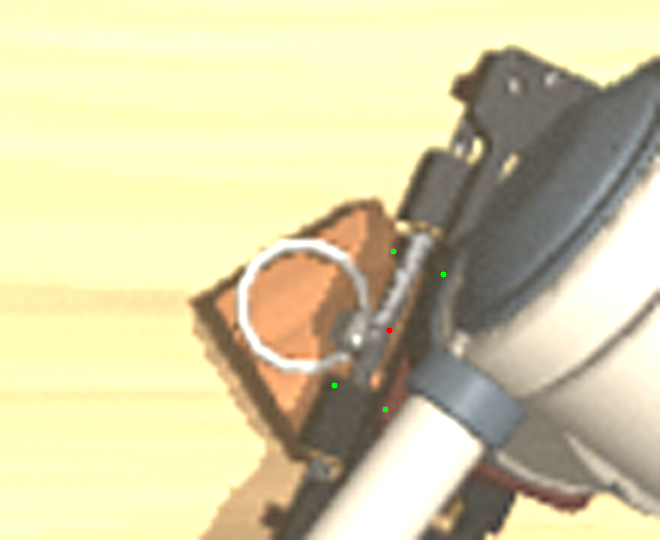

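```bash
python3 -m creep '[[0,0,0,0,0,0.01,0],[0,0,0,0,0,0.02,0],[0,0,0,0,0,0.03,0],[0,0,0,0,0,0.036,0],[0,0,0,0,0,0.0405,0],[0,0,0,0,0,0.0405,-0.5],[0,0,0,0,0,0.0405,-0.8],[0,0,0,0,0,0.0405,-1]]' 8;python3 -m creep '[[0,0,0,0,0,0,-1],[0,0,0,0,0,0,-1],[0,0,0,0,0,0,-1],[0,0,-0.1,0,0,0,-1],[0,0,-0.2,0,0,0,-1],[0,0,-0.3,0,0,0,-1],[0,0,-0.4,0,0,0,-1],[0,0,-0.5,0,0,0,-1]]'
```

```text
t: 3.8
ee_pos: [473.7, -321.5, 70.0]
orientation: [[0.423, 0.906, 0.001], [0.906, -0.423, -0.0], [-0.0, 0.001, -1.0]]
contact_force: [-0.0, 0.4, -0.0]
width: 0.311
t: 4.47
ee_pos: [473.8, -321.5, 70.2]
orientation: [[-0.068, 0.998, 0.001], [0.998, 0.068, -0.001], [-0.001, 0.001, -1.0]]
contact_force: [-0.0, 0.4, 1.7]
width: 0.158
```

```bash
python3 -m creep '[[0,0,0,0,0,0,-0.6],[0,0,0,0,0,0,-0.3],[0,0,0,0,0,0,0],[0,0,0,0,0,0,0],[0,0,0,0,0,-0.03,0],[0,0,0,0,0,-0.06,0],[0,0,0,0,0,-0.1,0],[0,0,0,0,0,-0.13,0]]';python3 go.py 489.7 57 200 84.7
```

```text
t: 5.13
ee_pos: [473.5, -321.3, 202.2]
orientation: [[-0.062, 0.998, 0.001], [0.998, 0.062, -0.001], [-0.001, 0.001, -1.0]]
contact_force: [1.1, -0.5, 0.4]
width: 0.501
t 5.13 pos [ 473.5 -321.3  202.2] yaw 93.56 q6 -41.1 F [ 1.1 -0.5  0.4] w 0.501
rot [0.0011 0.0008 0.1546] shift [0.3766 0.0396 0.0019]
```

```bash
python3 -m creep '[[0,0,0.03,0.03,0.003,0,-0.5],[0,0,0.06,0.07,0.007,0,-1],[0,0,0.1,0.11,0.0115,0,-1],[0,0,0.156,0.15,0.0158,0,-1],[0,0,0.156,0.19,0.02,0,-1],[0,0,0.156,0.23,0.024,0,-1],[0,0,0.156,0.27,0.0284,0,-1],[0,0,0.156,0.31,0.0326,0,-1]]';python3 go.py 489.7 57 200 84.7
```

```text
t: 5.8
ee_pos: [486.0, -8.0, 199.7]
orientation: [[0.094, 0.996, 0.001], [0.996, -0.094, -0.0], [0.0, 0.001, -1.0]]
contact_force: [1.3, 0.4, -0.8]
width: 0.011
t 5.8 pos [486.   -8.  199.7] yaw 84.6 q6 0.4 F [ 1.3  0.4 -0.8] w 0.011
rot [ 0.0006 -0.     -0.0017] shift [ 0.0651 -0.0024 -0.0003]
```

```bash
python3 -m creep '[[0,0,0,0.03,-0.001,0,-1],[0,0,0,0.055,-0.002,0,-1],[0,0,0,0.0668,-0.0028,0.01,-1],[0,0,0,0.0668,-0.0028,0.03,-1],[0,0,0,0.0668,-0.0028,0.05,-1],[0,0,0,0.0668,-0.0028,0.0595,-1],[0,0,0,0.0668,-0.0028,0.0595,-1],[0,0,0,0.0668,-0.0028,0.0595,-1]]'
python3 - <<'E'
from ov import *
s=shot('scene');t=shot('top');overlay(s,t,490,60,-5.3,15,'w1')
E
```

```text
t: 6.47
ee_pos: [489.4, 56.3, 139.6]
orientation: [[0.094, 0.996, -0.001], [0.996, -0.094, -0.0], [-0.0, -0.001, -1.0]]
contact_force: [-0.9, -0.1, -0.0]
width: 0.008
```

View pics/w1_s.png

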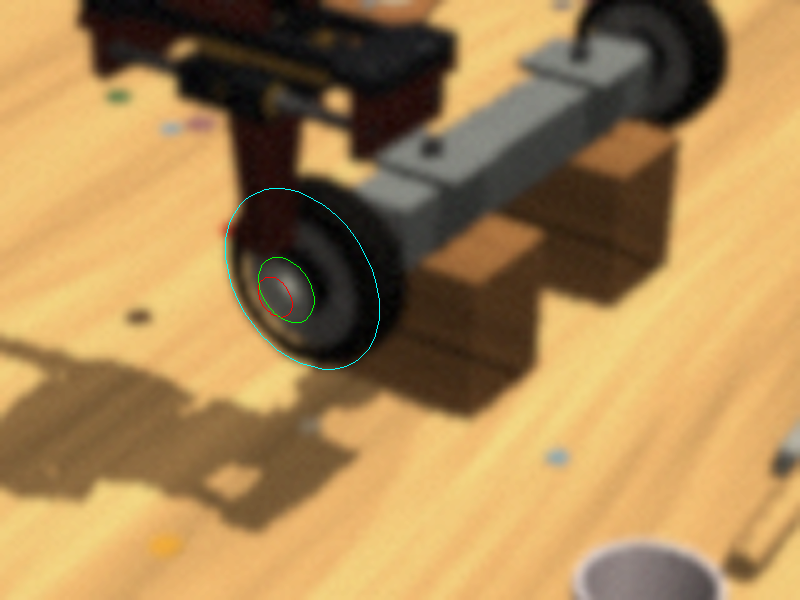

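View pics/w1_t.png

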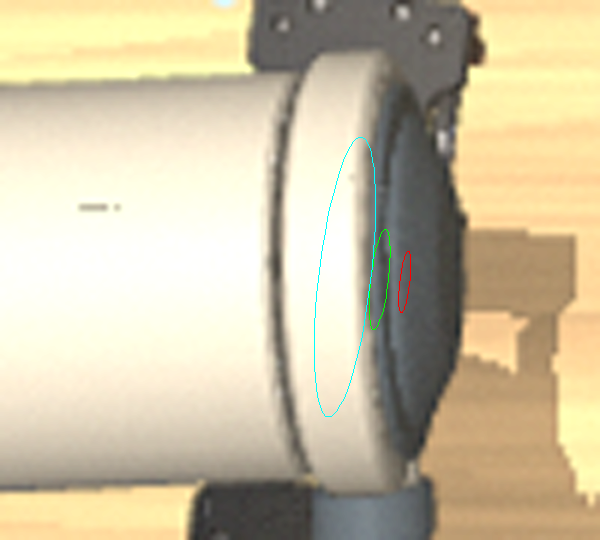

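```bash
python3 -m creep '[[0,0,0,0.002,0,0,-1],[0,0,0,0.004,0,0,-1],[0,0,0,0.006,0,0,-1],[0,0,0,0.008,0,0,-1],[0,0,0,0.01,0,0,-1],[0,0,0,0.012,0,0,-1],[0,0,0,0.014,0,0,-1],[0,0,0,0.016,0,0,-1]]'; python3 -m creep '[[0,0,0,0.001,0,0,-1],[0,0,0,0.002,0,0,-1],[0,0,0,0.003,0,0,-1],[0,0,0,0.004,0,0,-1],[0,0,0,0.005,0,0,-1],[0,0,0,0.006,0,0,-1],[0,0,0,0.007,0,0,-1],[0,0,0,0.008,0,0,-1]]'
```

```text
t: 7.23
ee_pos: [491.3, 72.5, 140.3]
orientation: [[0.093, 0.996, 0.0], [0.996, -0.093, -0.001], [-0.001, 0.0, -1.0]]
contact_force: [-1.3, -4.7, 1.8]
width: 0.004
t: 7.9
ee_pos: [492.0, 80.9, 140.1]
orientation: [[0.092, 0.996, 0.0], [0.996, -0.092, 0.0], [0.0, 0.0, -1.0]]
contact_force: [-0.1, -3.8, 4.1]
width: 0.006
```

```bash
python3 -m creep '[[0,0,0,0.0005,0,0,-1],[0,0,0,0.001,0,0,-1],[0,0,0,0.0015,0,0,-1],[0,0,0,0.002,0,0,-1],[0,0,0,0.0025,0,0,-1],[0,0,0,0.003,0,0,-1],[0,0,0,0.0035,0,0,-1],[0,0,0,0.004,0,0,-1]]'
```

```text
t: 8.57
ee_pos: [492.3, 83.8, 140.0]
orientation: [[0.093, 0.996, -0.0], [0.996, -0.093, -0.002], [-0.002, -0.0, -1.0]]
contact_force: [-1.2, -9.1, 3.7]
width: 0.004
```

```bash
python3 -m creep '[[0,0,0,0.0005,0,0,-1],[0,0,0,0.001,0,0,-1],[0,0,0,0.0015,0,0,-1],[0,0,0,0.002,0,0,-1],[0,0,0,0.0025,0,0,-1],[0,0,0,0.003,0,0,-1],[0,0,0,0.003,0,0,-1],[0,0,0,0.003,0,0,-1]]'
```

```text
t: 9.23
ee_pos: [492.3, 84.1, 140.0]
orientation: [[0.095, 0.995, -0.001], [0.995, -0.095, -0.007], [-0.007, -0.0, -1.0]]
contact_force: [-2.9, -17.0, 4.1]
width: 0.006
```

```bash
python3 -m creep '[[0,0,0,-0.01,0,0,-1],[0,0,0,-0.025,0,0,-1],[0,0,0,-0.04,0,0,-1],[0,0,0,-0.06,0,-0.02,-1],[0,0,0.1,-0.1,0,-0.06,-1],[0,0,0.2,-0.14,0,-0.08,-0.5],[0,0,0.3,-0.18,0,-0.08,0],[0,0,0.4,-0.22,0,-0.08,0]]'
python3 - <<'E'
from ov import *
s=shot('scene');t=shot('top');print(manip.sense()['ee_pos']);overlay(s,t,490,58.2,-5.3,0,'w2')
E
```

```text
t: 9.9
ee_pos: [474.0, -119.8, 221.8]
orientation: [[0.475, 0.88, 0.005], [0.88, -0.475, 0.001], [0.003, 0.004, -1.0]]
contact_force: [0.9, -0.4, -0.1]
width: 0.193
[ 472.90550365 -123.48153011  219.46253867]
```

View pics/w2_s.png

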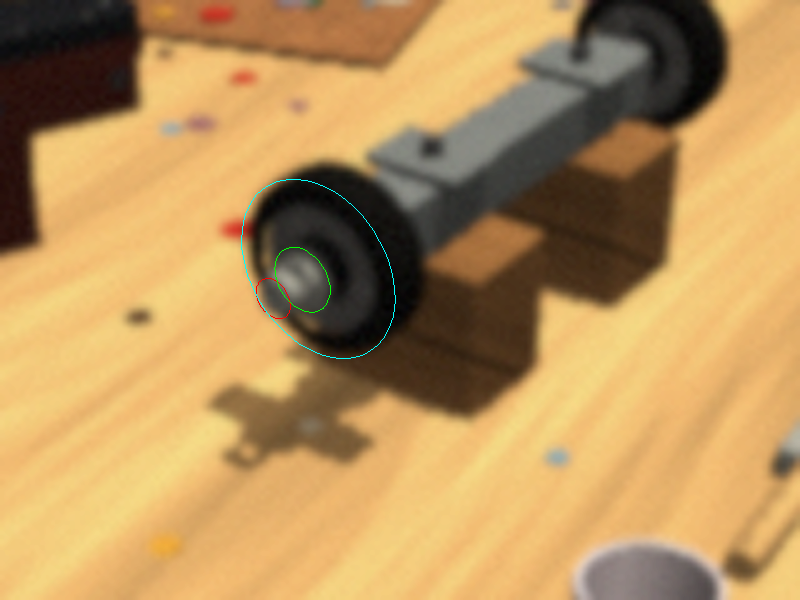

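View pics/w2_t.png

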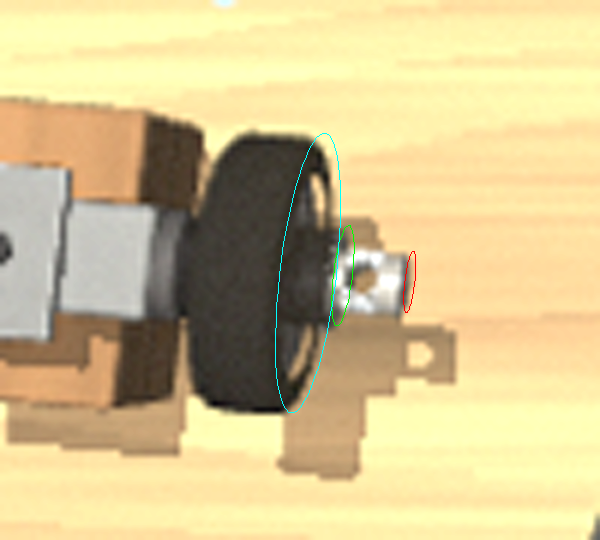

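Run:
```python
from h import *
s=shot('scene');t=shot('top');st=manip.sense();print(st['ee_pos'])
im=cv2.convertScaleAbs(cv2.resize(s['img'][110:160,225:285],None,fx=10,fy=10,interpolation=cv2.INTER_CUBIC),alpha=1.8);cv2.imwrite('pics/z_s.png',im)
im=cv2.convertScaleAbs(cv2.resize(t['img'][215:255,145:195],None,fx=12,fy=12,interpolation=cv2.INTER_CUBIC),alpha=1.2);cv2.imwrite('pics/z_t.png',im)
```

```text
[ 473.29142113 -119.37010109  218.7440408 ]
```

View pics/z_s.png

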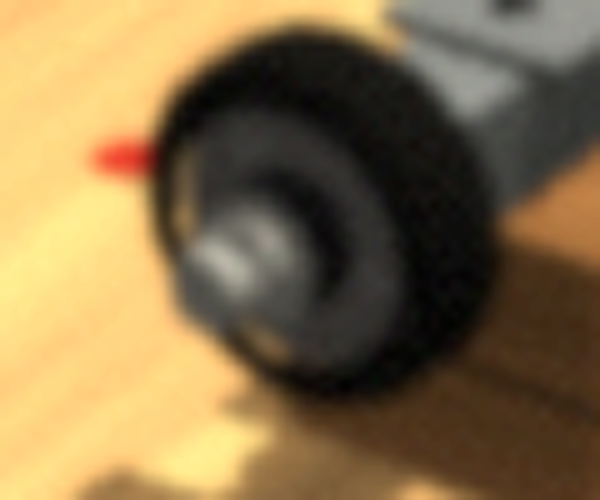

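View pics/z_t.png

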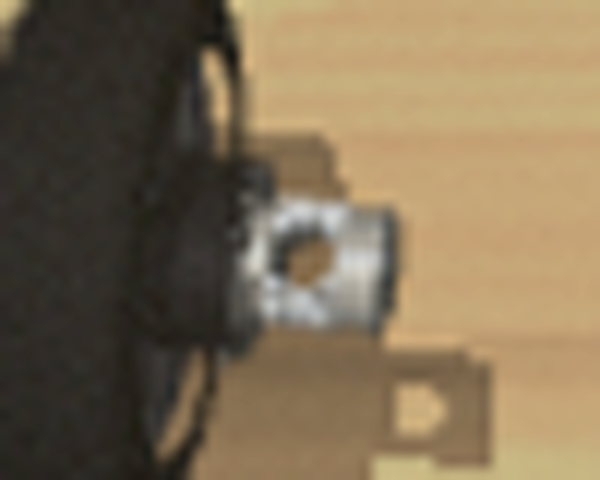

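```bash
python3 - <<'E'
from h import *
np.set_printoptions(precision=1,suppress=True)
s=shot('scene');t=shot('top')
f=lambda x,y,z:atz(t,145+(x+.5)/12-.5,215+(y+.5)/12-.5,z)
print('hole top',f(302,256,121),'end',f(390,268,110),'axis near hole',f(300,260,121))
print('end scene',atz(s,244.7,138.5,110))
print('head t',end=' ')
for p,b,sc,n in ((s,(80,180,220,300),5,'k_s'),(t,(290,190,400,280),6,'k_t')):
    x0,y0,x1,y1=b
    cv2.imwrite(f'pics/{n}.png',cv2.convertScaleAbs(cv2.resize(p['img'][y0:y1,x0:x1],None,fx=sc,fy=sc,interpolation=cv2.INTER_CUBIC),alpha=1.4))
E
python3 go.py 473.5 -321.3 150 -86.4
```

```text
hole top [491.3  73.8 121. ] end [489.3  60.  110. ] axis near hole [490.6  74.2 121. ]
end scene [488.6  62.4 110. ]
head t t 10.2 pos [ 473.5 -117.9  218.8] yaw 61.92 q6 10.1 F [-0.2  0.2  0.2] w 0.465
rot [-2.1000e-03  1.5000e-03  2.5886e+00] shift [-0.1795  0.0959  0.0684]
```

View pics/k_t.png

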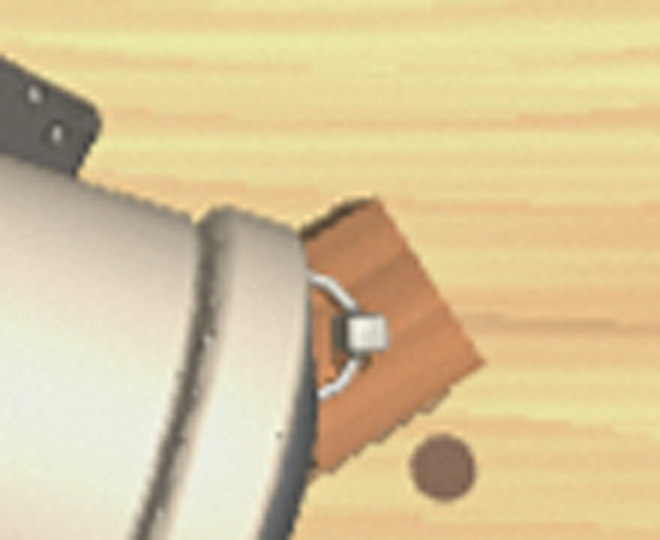

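View pics/k_s.png

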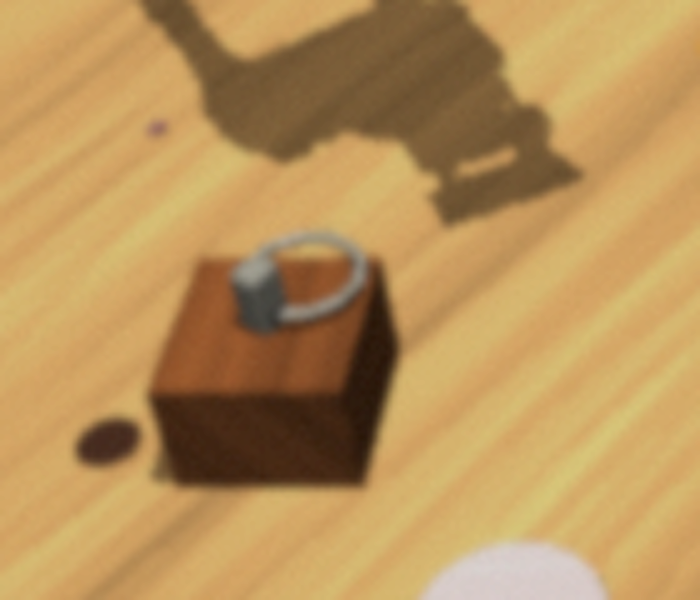

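```bash
python3 -m creep '[[0,0,0.12,-0.02,0.01,0.01,0],[0,0,0.24,-0.045,0.025,0.02,0],[0,0,0.36,-0.07,0.04,0.03,0],[0,0,0.48,-0.1,0.055,0.04,0],[0,0,0.6,-0.13,0.07,0.05,0],[0,0,0.72,-0.155,0.085,0.06,0],[0,0,0.84,-0.1795,0.0959,0.0684,0],[0,0,0.96,-0.1795,0.0959,0.0684,0]]';python3 -m creep '[[0,0,0.12,0,0,0,0],[0,0,0.24,0,0,0,0],[0,0,0.36,0,0,0,0],[0,0,0.48,0,0,0,0],[0,0,0.6,0,0,0,0],[0,0,0.72,0,0,0,0],[0,0,0.84,0,0,0,0],[0,0,0.96,0,0,0,0]]'; python3 go.py 473.5 -321.3 80 -86.4
```

```text
t: 10.87
ee_pos: [472.5, -324.1, 147.4]
orientation: [[0.994, 0.112, -0.004], [0.112, -0.994, 0.002], [-0.004, -0.002, -1.0]]
contact_force: [-1.1, 0.4, 0.2]
width: 0.505
t: 11.53
ee_pos: [474.3, -320.4, 150.6]
orientation: [[0.665, -0.747, -0.0], [-0.747, -0.665, 0.001], [-0.001, -0.001, -1.0]]
contact_force: [0.3, 0.1, -0.5]
width: 0.5
t 11.53 pos [ 474.3 -320.4  150.6] yaw -48.32 q6 100.8 F [ 0.3  0.1 -0.5] w 0.5
rot [-4.000e-04  1.300e-03  6.646e-01] shift [0.0002 0.0012 0.0706]
```

```bash
python3 -m creep '[[0,0,0.12,0,0,0,0],[0,0,0.24,0,0,0.01,0],[0,0,0.36,0,0,0.02,0],[0,0,0.48,0,0,0.035,0],[0,0,0.6,0,0,0.05,0],[0,0,0.669,0,0,0.065,0],[0,0,0.669,0,0,0.075,0],[0,0,0.669,0,0,0.0805,0]]';python3 -m creep '[[0,0,0,0,0,0,0],[0,0,0,0,0,0,-0.4],[0,0,0,0,0,0,-0.7],[0,0,0,0,0,0,-1],[0,0,0,0,0,0,-1],[0,0,0,0,0,0,-1],[0,0,0,0,0,0,-1],[0,0,0,0,0,0,-1]]' 10; python3 go.py 473.5 -321.3 80 -86.4
```

```text
t: 12.2
ee_pos: [473.3, -320.6, 68.5]
orientation: [[0.065, -0.998, -0.002], [-0.998, -0.065, 0.002], [-0.002, 0.002, -1.0]]
contact_force: [-0.2, -0.2, -0.9]
width: 0.5
t: 12.87
ee_pos: [473.3, -323.0, 71.3]
orientation: [[0.06, -0.998, 0.001], [-0.998, -0.06, -0.001], [0.001, -0.001, -1.0]]
contact_force: [0.7, -0.2, 1.1]
width: 0.162
t 12.87 pos [ 473.3 -323.    71.3] yaw -86.55 q6 138.8 F [ 0.7 -0.2  1.1] w 0.162
rot [-0.0009 -0.0007 -0.0027] shift [-0.0017 -0.0003 -0.0087]
```

```bash
python3 -m creep '[[0,0,0,0,0,-0.005,-1],[0,0,0,0,0,-0.015,-1],[0,0,0,0,0,-0.03,-1],[0,0,0,0,0,-0.05,-1],[0,0,0,0,0,-0.075,-1],[0,0,0,0,0,-0.1,-1],[0,0,0,0,0,-0.12,-1],[0,0,0,0,0,-0.13,-1]]' 12
python3 - <<'E'
from h import *
s=shot('scene');t=shot('top');st=manip.sense();print(st['ee_pos'],st['width'],st['contact_force'])
for p,b,sc,n in ((s,(60,150,220,270),5,'l_s'),(t,(290,190,400,280),6,'l_t')):
    x0,y0,x1,y1=b
    im=cv2.convertScaleAbs(cv2.resize(p['img'][y0:y1,x0:x1],None,fx=sc,fy=sc,interpolation=cv2.INTER_CUBIC),alpha=1.6)
    P=st['ee_pos']
    for z in (0,-15,-56):
        u,v=px(p,P+[0,0,z]); cv2.circle(im,(int((u-x0+.5)*sc),int((v-y0+.5)*sc)),3,(0,0,255),-1)
    cv2.imwrite(f'pics/{n}.png',im)
E
```

```text
t: 13.53
ee_pos: [473.6, -323.2, 204.9]
orientation: [[0.06, -0.998, 0.004], [-0.998, -0.06, -0.003], [0.003, -0.004, -1.0]]
contact_force: [0.8, 0.1, -0.5]
width: 0.158
[ 473.75081185 -323.26819534  203.44923616] 0.15785400776991887 [ 0.25328824  0.08353268 -0.86737596]
```

View pics/l_s.png

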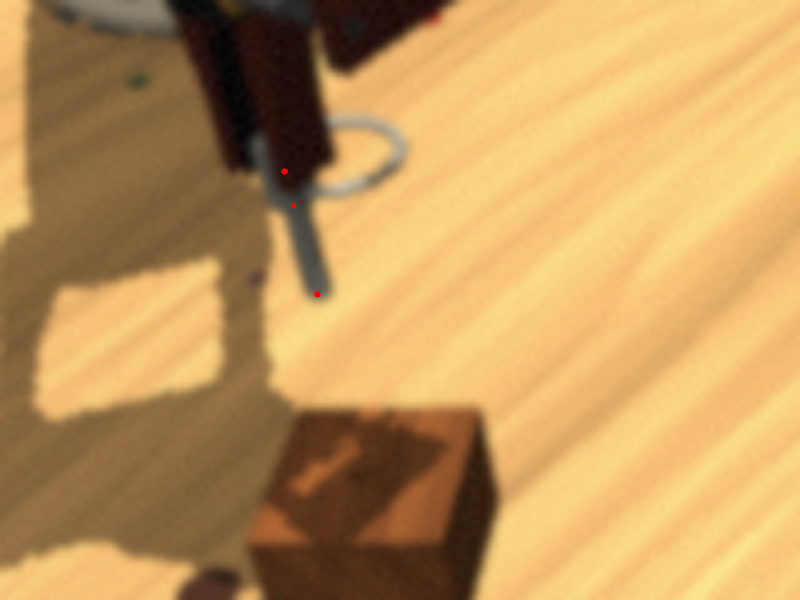

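```bash
python3 go.py 489 43 200 84.7
```

```text
t 13.63 pos [ 473.8 -323.3  203.4] yaw -86.55 q6 138.8 F [ 0.3  0.1 -0.9] w 0.158
rot [ 0.004  -0.0053 -2.9889] shift [-0.3647 -0.0373  0.0025]
```

```bash
python3 -m creep '[[0,0,-0.1,-0.01,-0.001,0,-1],[0,0,-0.2,-0.035,-0.0035,0,-1],[0,0,-0.31,-0.07,-0.007,0,-1],[0,0,-0.43,-0.11,-0.011,0,-1],[0,0,-0.55,-0.15,-0.015,0,-1],[0,0,-0.67,-0.185,-0.019,0,-1],[0,0,-0.79,-0.21,-0.0215,0,-1],[0,0,-0.9,-0.23,-0.0235,0,-1]]' 12; python3 go.py 489 43 200 84.7
```

```text
t: 14.3
ee_pos: [481.9, -89.3, 198.7]
orientation: [[0.824, -0.567, -0.003], [-0.567, -0.824, 0.001], [-0.003, 0.001, -1.0]]
contact_force: [0.0, 0.0, -1.3]
width: 0.161
t 14.3 pos [481.9 -89.3 198.7] yaw -34.55 q6 110.1 F [ 0.   0.  -1.3] w 0.161
rot [-0.0025  0.0023 -2.0812] shift [-0.0692 -0.113  -0.0011]
```

```bash
python3 -m creep '[[0,0,-0.12,-0.01,-0.016,0,-1],[0,0,-0.24,-0.022,-0.036,0,-1],[0,0,-0.36,-0.036,-0.059,0,-1],[0,0,-0.48,-0.048,-0.079,0,-1],[0,0,-0.6,-0.058,-0.095,0,-1],[0,0,-0.72,-0.065,-0.105,0,-1],[0,0,-0.84,-0.068,-0.111,0,-1],[0,0,-0.96,-0.0685,-0.1125,0,-1]]' 12; python3 go.py 489 43 200 84.7
```

```text
t: 14.97
ee_pos: [490.3, 41.1, 198.5]
orientation: [[0.937, 0.35, -0.003], [0.35, -0.937, 0.0], [-0.003, -0.002, -1.0]]
contact_force: [0.7, -0.6, -0.3]
width: 0.162
t 14.97 pos [490.3  41.1 198.5] yaw 20.47 q6 70.3 F [ 0.7 -0.6 -0.3] w 0.162
rot [-0.003   0.0018 -1.1211] shift [-0.0006 -0.0022 -0.0015]
```

```bash
python3 -m creep '[[0,0,-0.12,0,0,0,-1],[0,0,-0.24,0,0,0,-1],[0,0,-0.36,0,0,0,-1],[0,0,-0.48,0,0,0,-1],[0,0,-0.6,0,0,0,-1],[0,0,-0.72,0,0,0,-1],[0,0,-0.84,0,0,0,-1],[0,0,-0.96,0,0,0,-1]]' 12;python3 -m creep '[[0,0,-0.12,0,0,0,-1],[0,0,-0.16,0,0,0,-1],[0,0,-0.16,0,0,0,-1],[0,0,-0.16,0,0,0,-1],[0,0,-0.16,0,0,0,-1],[0,0,-0.16,0,0,0,-1],[0,0,-0.16,0,0,0,-1],[0,0,-0.16,0,0,0,-1]]' 12; python3 go.py 491.3 73 192 84.7
```

```text
t: 15.63
ee_pos: [490.4, 39.7, 198.5]
orientation: [[0.253, 0.968, -0.003], [0.968, -0.253, 0.0], [-0.001, -0.003, -1.0]]
contact_force: [-0.2, 0.4, -1.6]
width: 0.156
t: 16.3
ee_pos: [491.1, 39.7, 200.6]
orientation: [[0.102, 0.995, -0.0], [0.995, -0.102, 0.0], [0.0, -0.0, -1.0]]
contact_force: [0.3, -1.4, -1.3]
width: 0.16
t 16.3 pos [491.1  39.7 200.6] yaw 84.16 q6 6.5 F [ 0.3 -1.4 -1.3] w 0.16
rot [-0.     -0.     -0.0093] shift [ 0.0331 -0.0032  0.0086]
```

```bash
python3 -m creep '[[0,0,-0.009,0.006,-0.001,0.002,-1],[0,0,-0.009,0.014,-0.002,0.004,-1],[0,0,-0.009,0.022,-0.003,0.008,-1],[0,0,-0.009,0.028,-0.003,0.012,-1],[0,0,-0.009,0.032,-0.003,0.014,-1],[0,0,-0.009,0.033,-0.003,0.014,-1],[0,0,-0.009,0.033,-0.003,0.014,-1],[0,0,-0.009,0.033,-0.003,0.014,-1]]' 12
python3 - <<'E'
from h import *
s=shot('scene');t=shot('top');st=manip.sense();print(st['ee_pos'],st['width'],st['contact_force'])
for p,b,sc,n in ((s,(205,85,285,155),10,'i_s'),(t,(110,190,210,280),6,'i_t')):
    x0,y0,x1,y1=b
    im=cv2.convertScaleAbs(cv2.resize(p['img'][y0:y1,x0:x1],None,fx=sc,fy=sc,interpolation=cv2.INTER_CUBIC),alpha=1.8)
    P=st['ee_pos']
    for X,c in ((P,(0,0,255)),(P-[0,0,15],(0,0,255)),(P-[0,0,56],(0,0,255)),(np.array([P[0],P[1],121]),(0,255,0))):
        u,v=px(p,X); cv2.circle(im,(int((u-x0+.5)*sc),int((v-y0+.5)*sc)),3,c,-1)
    cv2.imwrite(f'pics/{n}.png',im)
E
```

```text
t: 16.97
ee_pos: [491.5, 72.9, 186.7]
orientation: [[0.092, 0.996, 0.0], [0.996, -0.092, -0.0], [-0.0, 0.0, -1.0]]
contact_force: [0.9, -0.0, -1.3]
width: 0.162
[491.54437013  72.66873936 186.87891899] 0.1568512911105329 [ 0.11239844  0.07774744 -1.25474898]
```

View pics/i_s.png

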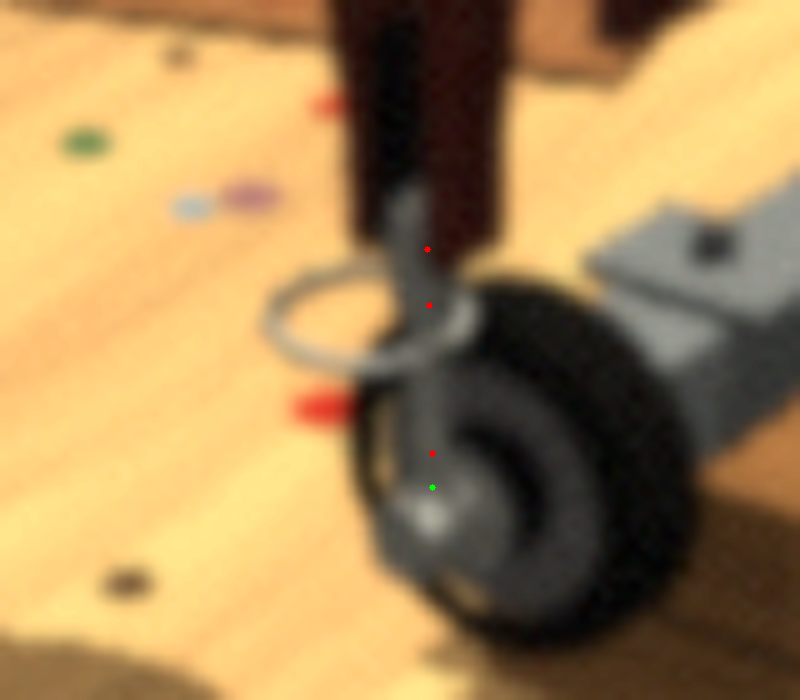

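View pics/i_t.png

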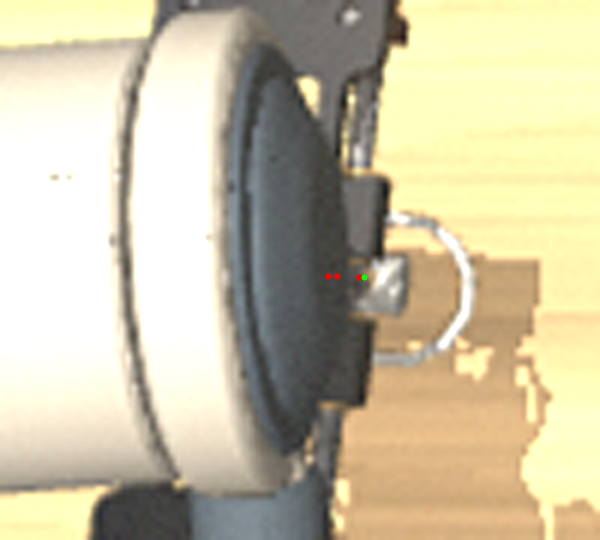

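Run:
```python
from h import *
np.set_printoptions(precision=1,suppress=True)
s=shot('scene');t=shot('top');st=manip.sense();print(st['ee_pos'])
P=np.array(st['ee_pos'])
print('head by top',atz(t,110+388/6,190+285/6,P[2]+15))
im=cv2.convertScaleAbs(cv2.resize(t['img'][220:250,160:195],None,fx=16,fy=16,interpolation=cv2.INTER_CUBIC),alpha=1.3);cv2.imwrite('pics/j_t.png',im)
for X in ([491.3,73.8,121],[492.3,73.8,121],[491.3,75.8,121],[489.3,59,110]): u,v=px(s,np.array(X)); print(X,(u-205)*10,(v-85)*10)
```

```text
[491.5  72.6 186.9]
head by top [487.8  49.6 201.9]
[491.3, 73.8, 121] 429.5471367466354 480.64667856176015
[492.3, 73.8, 121] 432.8618830739279 481.63312837063927
[491.3, 75.8, 121] 433.79744797052155 477.35325529367117
[489.3, 59, 110] 392.118105183805 541.4706577867486
```

View pics/j_t.png

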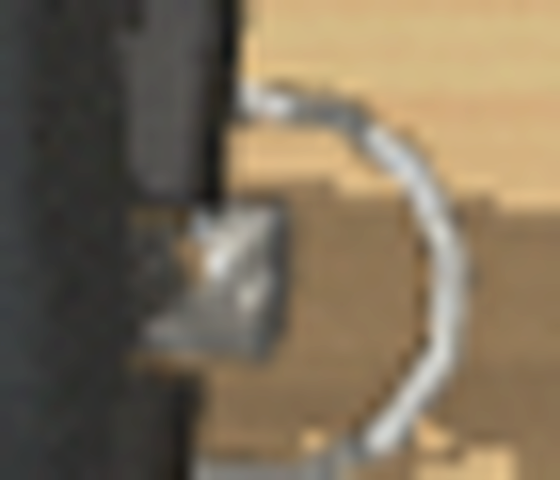

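Run:
```python
from h import *
np.set_printoptions(precision=1,suppress=True)
s=shot('scene');t=shot('top');st=manip.sense();print(st['ee_pos'])
P=np.array(st['ee_pos'])
for z in (180,184,187):
  b=atz(t,160+(452-8)/16,220+(295-8)/16,z); print(z,b,b+46*np.array([.0924,.9957,0]))
# scene ring bow leftmost point
print(px(s,P+np.array([0,0,-7])-46*np.array([.0924,.9957,0])),[205+27.5,85+32.5])
print(px(s,P+np.array([0,0,-3])-46*np.array([.0924,.9957,0])))
```

```text
[491.5  72.6 186.8]
180 [487.   27.3 180. ] [491.2  73.1 180. ]
184 [487.   26.8 184. ] [491.2  72.6 184. ]
187 [487.   26.4 187. ] [491.2  72.2 187. ]
(np.float64(235.38015315684171), np.float64(119.07323604111643)) [232.5, 117.5]
(np.float64(235.31746592701694), np.float64(117.54739628530477))
```

```bash
python3 -m creep '[[0,0,0,0.0007,0,0.001,-1],[0,0,0,0.0007,0,0.002,-1],[0,0,0,0.0007,0,0.003,-1],[0,0,0,0.0007,0,0.004,-1],[0,0,0,0.0007,0,0.005,-1],[0,0,0,0.0007,0,0.006,-1],[0,0,0,0.0007,0,0.007,-1],[0,0,0,0.0007,0,0.008,-1]]' 12;  python3 -m creep '[[0,0,0,0,0,0.0005,-1],[0,0,0,0,0,0.001,-1],[0,0,0,0,0,0.0015,-1],[0,0,0,0,0,0.002,-1],[0,0,0,0,0,0.0025,-1],[0,0,0,0,0,0.003,-1],[0,0,0,0,0,0.003,-1],[0,0,0,0,0,0.003,-1]]'
```

```text
t: 17.93
ee_pos: [491.5, 73.6, 178.5]
orientation: [[0.092, 0.996, -0.0], [0.996, -0.092, 0.0], [-0.0, -0.0, -1.0]]
contact_force: [0.6, -0.0, -0.7]
width: 0.158
t: 18.6
ee_pos: [491.8, 73.5, 175.7]
orientation: [[0.092, 0.996, 0.001], [0.996, -0.092, 0.0], [0.0, 0.001, -1.0]]
contact_force: [2.1, -0.4, 0.3]
width: 0.16
```

```bash
python3 -m creep '[[0,0,0,0,0.0005,0,-1],[0,0,0,0,0.001,0,-1],[0,0,0,0,0.001,0.0005,-1],[0,0,0,0,0.001,0.001,-1],[0,0,0,0,0.001,0.0015,-1],[0,0,0,0,0.001,0.002,-1],[0,0,0,0,0.001,0.002,-1],[0,0,0,0,0.001,0.002,-1]]'
```

```text
t: 19.27
ee_pos: [492.4, 73.4, 173.4]
orientation: [[0.092, 0.996, -0.0], [0.996, -0.092, -0.0], [-0.0, -0.0, -1.0]]
contact_force: [0.7, -0.3, -1.6]
width: 0.158
```

```bash
python3 -m creep '[[0,0,0,0,0,0.0005,-1],[0,0,0,0,0,0.001,-1],[0,0,0,0,0,0.0015,-1],[0,0,0,0,0,0.002,-1],[0,0,0,0,0,0.0025,-1],[0,0,0,0,0,0.003,-1],[0,0,0,0,0,0.003,-1],[0,0,0,0,0,0.003,-1]]'
```

```text
t: 19.93
ee_pos: [492.5, 73.4, 170.5]
orientation: [[0.092, 0.996, -0.0], [0.996, -0.092, 0.0], [-0.0, -0.0, -1.0]]
contact_force: [0.5, -0.3, -0.7]
width: 0.158
```

```bash
python3 -m creep '[[0,0,0,0,0,0.0005,-1],[0,0,0,0,0,0.001,-1],[0,0,0,0,0,0.0015,-1],[0,0,0,0,0,0.002,-1],[0,0,0,0,0,0.0025,-1],[0,0,0,0,0,0.003,-1],[0,0,0,0,0,0.003,-1],[0,0,0,0,0,0.003,-1]]'; python3 -m creep '[[0,0,0,0,0,0.0005,-1],[0,0,0,0,0,0.001,-1],[0,0,0,0,0,0.0015,-1],[0,0,0,0,0,0.002,-1],[0,0,0,0,0,0.0025,-1],[0,0,0,0,0,0.003,-1],[0,0,0,0,0,0.003,-1],[0,0,0,0,0,0.003,-1]]'
```

```text
t: 20.6
ee_pos: [492.5, 73.5, 167.5]
orientation: [[0.092, 0.996, -0.0], [0.996, -0.092, -0.0], [-0.0, -0.0, -1.0]]
contact_force: [1.2, 0.6, -0.5]
width: 0.156
t: 21.27
ee_pos: [492.5, 73.5, 164.5]
orientation: [[0.092, 0.996, -0.0], [0.996, -0.092, -0.0], [-0.0, -0.0, -1.0]]
contact_force: [-0.4, -0.1, -1.6]
width: 0.163
```

```bash
python3 -m creep '[[0,0,0,0,0,0.0007,-1],[0,0,0,0,0,0.0014,-1],[0,0,0,0,0,0.0021,-1],[0,0,0,0,0,0.0028,-1],[0,0,0,0,0,0.0035,-1],[0,0,0,0,0,0.0042,-1],[0,0,0,0,0,0.005,-1],[0,0,0,0,0,0.005,-1]]'; python3 -m creep '[[0,0,0,0,0,0.0007,-1],[0,0,0,0,0,0.0014,-1],[0,0,0,0,0,0.0021,-1],[0,0,0,0,0,0.0028,-1],[0,0,0,0,0,0.0035,-1],[0,0,0,0,0,0.0042,-1],[0,0,0,0,0,0.005,-1],[0,0,0,0,0,0.005,-1]]'
```

```text
t: 21.93
ee_pos: [492.4, 73.5, 159.6]
orientation: [[0.092, 0.996, -0.0], [0.996, -0.092, 0.0], [0.0, -0.0, -1.0]]
contact_force: [0.1, -0.1, -0.3]
width: 0.158
t: 22.6
ee_pos: [492.3, 73.5, 154.2]
orientation: [[0.092, 0.996, -0.001], [0.996, -0.092, 0.0], [-0.0, -0.001, -1.0]]
contact_force: [0.4, -0.9, 0.2]
width: 0.157
```

```bash
python3 -m creep '[[0,0,0,0,0,0.0007,-1],[0,0,0,0,0,0.0014,-1],[0,0,0,0,0,0.0021,-1],[0,0,0,0,0,0.0028,-1],[0,0,0,0,0,0.0035,-1],[0,0,0,0,0,0.0042,-1],[0,0,0,0,0,0.005,-1],[0,0,0,0,0,0.006,-1]]'; python3 -m creep '[[0,0,0,0,0,0.0007,-1],[0,0,0,0,0,0.0014,-1],[0,0,0,0,0,0.0021,-1],[0,0,0,0,0,0.0028,-1],[0,0,0,0,0,0.0035,-1],[0,0,0,0,0,0.0042,-1],[0,0,0,0,0,0.005,-1],[0,0,0,0,0,0.006,-1]]'
```

```text
t: 23.27
ee_pos: [492.4, 73.5, 148.5]
orientation: [[0.092, 0.996, -0.0], [0.996, -0.092, 0.0], [0.0, -0.0, -1.0]]
contact_force: [-1.1, -0.2, 1.5]
width: 0.16
t: 23.93
ee_pos: [492.4, 73.5, 142.6]
orientation: [[0.092, 0.996, -0.0], [0.996, -0.092, 0.0], [0.0, -0.0, -1.0]]
contact_force: [-2.4, 0.5, 1.2]
width: 0.153
```

```bash
python3 -m creep '[[0,0,0,0,-0.0003,0.0005,-1],[0,0,0,0,-0.0005,0.001,-1],[0,0,0,0,-0.0005,0.0015,-1],[0,0,0,0,-0.0005,0.002,-1],[0,0,0,0,-0.0005,0.0025,-1],[0,0,0,0,-0.0005,0.003,-1],[0,0,0,0,-0.0005,0.0035,-1],[0,0,0,0,-0.0005,0.004,-1]]'
```

```text
t: 24.6
ee_pos: [492.2, 73.5, 138.6]
orientation: [[0.092, 0.996, 0.0], [0.996, -0.092, 0.0], [0.0, 0.0, -1.0]]
contact_force: [-0.1, 0.3, 1.7]
width: 0.159
```

```bash
python3 -m creep '[[0,0,0,0,0,0.0003,-1],[0,0,0,0,0,0.0006,-1],[0,0,0,0,0,0.0009,-1],[0,0,0,0,0,0.0012,-1],[0,0,0,0,0,0.0015,-1],[0,0,0,0,0,0.0018,-1],[0,0,0,0,0,0.0021,-1],[0,0,0,0,0,0.0024,-1]]'
```

```text
t: 25.27
ee_pos: [492.2, 73.5, 137.0]
orientation: [[0.092, 0.996, 0.001], [0.996, -0.092, 0.0], [0.0, 0.001, -1.0]]
contact_force: [-1.6, 1.2, 6.6]
width: 0.155
```

```bash
python3 -m creep '[[0,0,0,0,0,0.0002,-1],[0,0,0,0,0,0.0004,-1],[0,0,0,0,0,0.0006,-1],[0,0,0,0,0,0.0006,-1],[0,0,0,0,0,0.0006,-1],[0,0,0,0,0,0.0006,-1],[0,0,0,0,0,0.0006,-1],[0,0,0,0,0,0.0006,-1]]'
python3 - <<'E'
from h import *
s=shot('scene')
cv2.imwrite('pics/m_s.png',cv2.convertScaleAbs(cv2.resize(s['img'][85:155,205:285],None,fx=10,fy=10,interpolation=cv2.INTER_CUBIC),alpha=1.8))
E
```

```text
t: 25.93
ee_pos: [492.2, 73.5, 137.0]
orientation: [[0.092, 0.996, 0.001], [0.996, -0.092, 0.0], [0.0, 0.001, -1.0]]
contact_force: [-3.0, -0.6, 7.6]
width: 0.157
```

View pics/m_s.png

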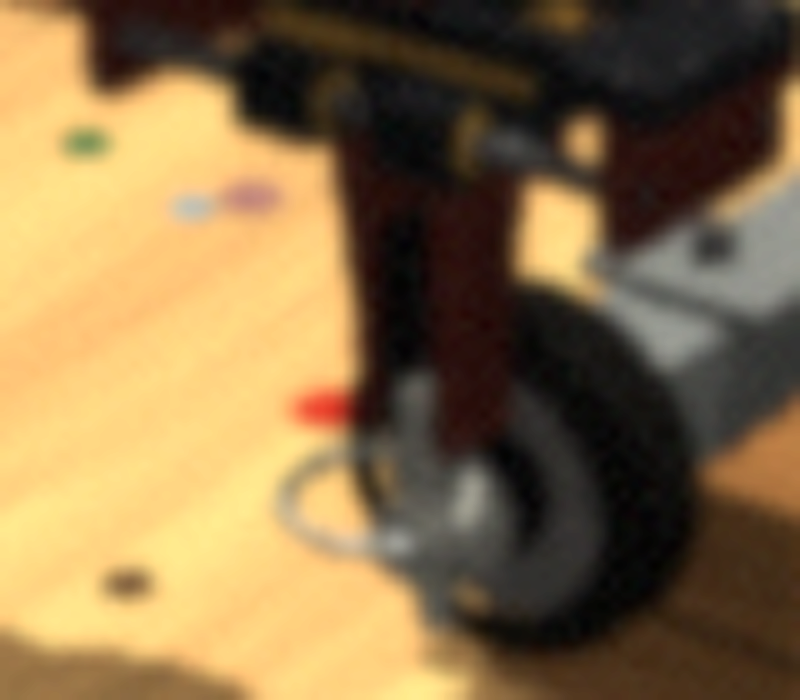

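```bash
python3 -m creep '[[0,0,0,0,0,-0.0008,-1],[0,0,0,0,0,-0.0008,-0.75],[0,0,0,0,0,-0.0008,-0.6],[0,0,0,0,0,-0.0008,-0.4],[0,0,0,0,0,-0.0008,-0.3],[0,0,0,0,0,-0.005,-0.3],[0,0,0,0,0,-0.02,-0.3],[0,0,0,0,0,-0.035,-0.3]]'; python3 -m creep '[[0,0,0,-0.01,0,-0.01,-0.3],[0,0,0,-0.03,0,-0.01,-0.6],[0,0,0,-0.05,0,-0.01,-1],[0,0,0,-0.08,0,-0.01,-1],[0,0,0,-0.11,0,-0.01,-1],[0,0,0,-0.13,0,-0.01,-1],[0,0,0,-0.14,0,-0.01,-1],[0,0,0,-0.14,0,-0.01,-1]]'
python3 - <<'E'
from h import *
s=shot('scene');t=shot('top');print(manip.sense()['ee_pos'])
cv2.imwrite('pics/n_s.png',cv2.convertScaleAbs(cv2.resize(s['img'][85:155,205:285],None,fx=10,fy=10,interpolation=cv2.INTER_CUBIC),alpha=1.8))
cv2.imwrite('pics/n_t.png',cv2.convertScaleAbs(cv2.resize(t['img'][215:255,145:205],None,fx=12,fy=12,interpolation=cv2.INTER_CUBIC),alpha=1.3))
E
```

```text
t: 26.65
ee_pos: [491.4, 73.4, 170.0]
orientation: [[0.092, 0.996, -0.003], [0.996, -0.092, -0.0], [-0.0, -0.003, -1.0]]
contact_force: [-0.9, -0.1, 0.3]
width: 0.351
t: 27.32
ee_pos: [478.7, -67.9, 180.6]
orientation: [[0.095, 0.995, -0.0], [0.995, -0.095, -0.0], [-0.0, -0.0, -1.0]]
contact_force: [-0.3, 0.2, 0.1]
width: 0.007
[479.07116348 -65.74902097 180.64623822]
```

View pics/n_s.png

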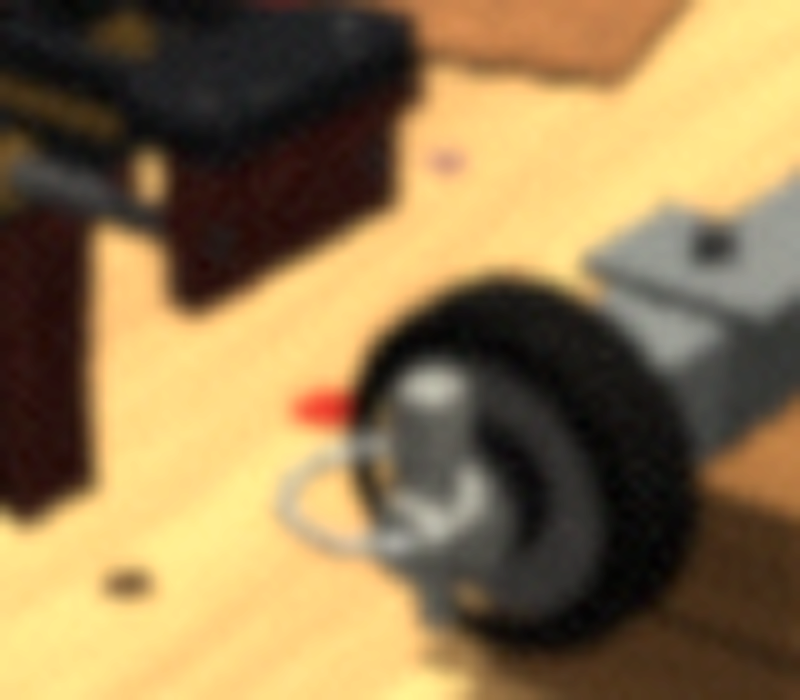

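View pics/n_t.png

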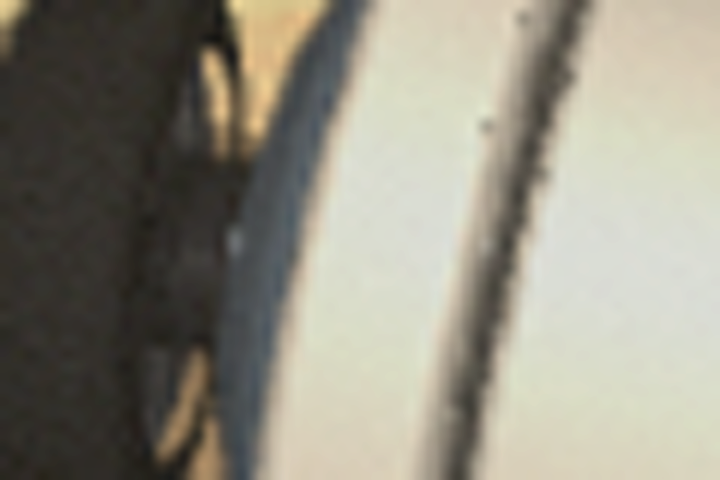

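```bash
python3 go.py 488.1 29.7 150 84.7
```

```text
t 27.42 pos [479.1 -65.7 180.6] yaw 84.66 q6 -6.5 F [-0.2  0.4 -0.6] w 0.005
rot [-0.     -0.0006 -0.0006] shift [0.0959 0.0001 0.0307]
```

```bash
python3 -m creep '[[0,0,0,0.02,0,0,-1],[0,0,0,0.045,0,0,-1],[0,0,0,0.07,0,0,-1],[0,0,0,0.087,0,0.01,-1],[0,0,0,0.0955,0,0.02,-1],[0,0,0,0.0955,0,0.03,-1],[0,0,0,0.0955,0,0.035,-1],[0,0,0,0.0955,0,0.035,-1]]' ; python3 -m creep '[[0,0,0,0,0,0.002,-1],[0,0,0,0,0,0.004,-1],[0,0,0,0,0,0.006,-1],[0,0,0,0,0,0.008,-1],[0,0,0,0,0,0.01,-1],[0,0,0,0,0,0.012,-1],[0,0,0,0,0,0.014,-1],[0,0,0,0,0,0.016,-1]]'
```

```text
t: 28.08
ee_pos: [486.9, 28.9, 143.4]
orientation: [[0.092, 0.996, -0.003], [0.996, -0.092, -0.0], [-0.001, -0.003, -1.0]]
contact_force: [0.6, -0.2, -0.7]
width: 0.002
t: 28.75
ee_pos: [487.9, 29.2, 129.5]
orientation: [[0.092, 0.996, 0.0], [0.996, -0.092, 0.0], [0.0, 0.0, -1.0]]
contact_force: [1.3, -0.3, 0.2]
width: 0.006
```

```bash
python3 -m creep '[[0,0,0,0,0,0.0025,-1],[0,0,0,0,0,0.005,-1],[0,0,0,0,0,0.0075,-1],[0,0,0,0.001,0,0.01,-1],[0,0,0,0.002,0,0.0125,-1],[0,0,0,0.003,0,0.015,-1],[0,0,0,0.004,0,0.0175,-1],[0,0,0,0.005,0,0.02,-1]]'; python3 -m creep '[[0,0,0,0.001,0,0.002,-1],[0,0,0,0.0025,0,0.004,-1],[0,0,0,0.004,0,0.006,-1],[0,0,0,0.0055,0,0.008,-1],[0,0,0,0.007,0,0.01,-1],[0,0,0,0.008,0,0.012,-1],[0,0,0,0.009,0,0.014,-1],[0,0,0,0.01,0,0.016,-1]]'
python3 - <<'E'
from h import *
s=shot('scene')
cv2.imwrite('pics/p_s.png',cv2.convertScaleAbs(cv2.resize(s['img'][85:155,205:285],None,fx=10,fy=10,interpolation=cv2.INTER_CUBIC),alpha=1.8))
E
```

```text
t: 29.42
ee_pos: [488.3, 34.3, 109.4]
orientation: [[0.092, 0.996, -0.0], [0.996, -0.092, 0.0], [0.0, -0.0, -1.0]]
contact_force: [-0.9, 0.7, 0.9]
width: 0.008
t: 30.08
ee_pos: [489.9, 45.5, 94.8]
orientation: [[0.091, 0.996, 0.002], [0.996, -0.091, 0.002], [0.003, 0.002, -1.0]]
contact_force: [-1.4, 5.0, 9.4]
width: 0.005
```

View pics/p_s.png

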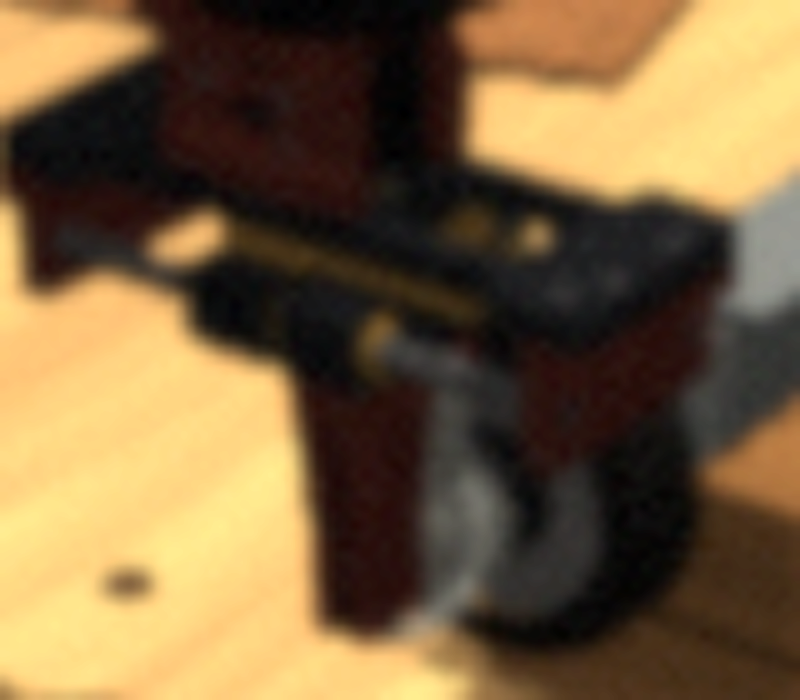

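```bash
python3 -m creep '[[0,0,0,0,0,0,-1],[0,0,0,0,0,0,-1],[0,0,0,0,0,0,-1],[0,0,0,0,0,-0.0005,-1],[0,0,0,0,0,-0.001,-1],[0,0,0,0,0,-0.001,-1],[0,0,0,0,0,-0.001,-1],[0,0,0,0,0,-0.001,-1]]'; python3 go.py 489.5 43 95 84.7
```

```text
t: 30.8
ee_pos: [489.7, 44.9, 95.2]
orientation: [[0.092, 0.996, 0.001], [0.996, -0.092, 0.001], [0.002, 0.001, -1.0]]
contact_force: [0.4, 4.2, 6.3]
width: 0.002
t 30.8 pos [489.7  44.9  95.2] yaw 84.74 q6 6.5 F [0.4 4.2 6.3] w 0.002
rot [ 0.0012 -0.0015  0.0006] shift [-0.0019  0.      0.0002]
```

```bash
python3 -m creep '[[0,0,0,0,0,-0.003,-1],[0,0,0,0,0,-0.006,-1],[0,0,0,-0.005,0,-0.01,-1],[0,0,0,-0.015,0,-0.01,-1],[0,0,0,-0.024,0,-0.01,-0.7],[0,0,0,-0.024,0,-0.01,-0.34],[0,0,0,-0.024,0,-0.01,-0.34],[0,0,0,-0.024,0,-0.01,-0.34]]'
python3 - <<'E'
from h import *
s=shot('scene');print(manip.sense()['ee_pos'],manip.sense()['contact_force'],manip.sense()['width'])
cv2.imwrite('pics/q_s.png',cv2.convertScaleAbs(cv2.resize(s['img'][85:155,205:285],None,fx=10,fy=10,interpolation=cv2.INTER_CUBIC),alpha=1.8))
E
```

```text
t: 31.47
ee_pos: [486.9, 19.9, 104.4]
orientation: [[0.093, 0.996, -0.0], [0.996, -0.093, 0.0], [0.0, -0.0, -1.0]]
contact_force: [-0.7, -0.1, 0.7]
width: 0.268
[486.93188723  20.12231777 104.42206016] [-0.27931544 -0.27081489  0.07695213] 0.311273280870378
```

View pics/q_s.png

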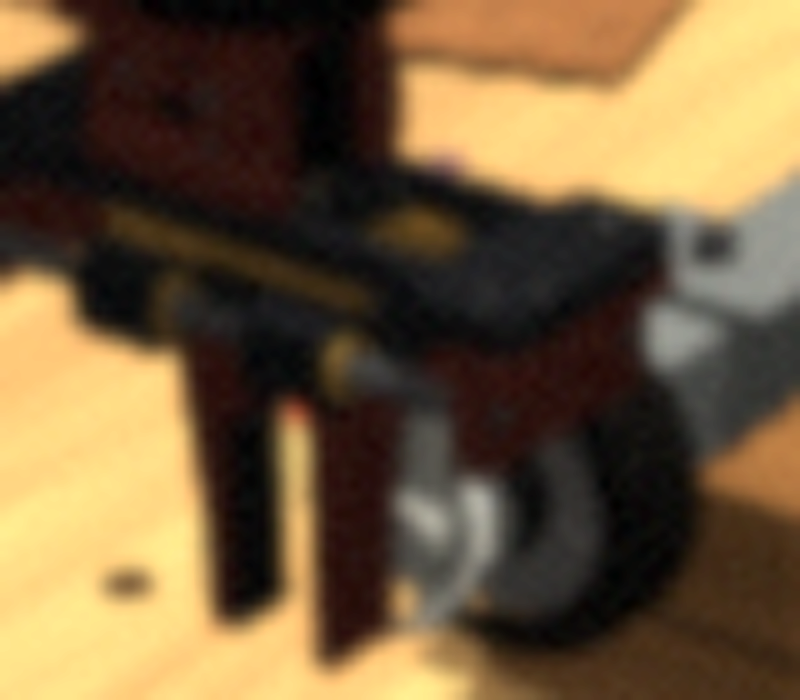

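```bash
python3 -m creep '[[0,0,0,0,0,0.003,-0.34],[0,0,0,0,0,0.008,-0.34],[0,0,0,0,0,0.013,-0.34],[0,0,0,0.001,0,0.015,-0.34],[0,0,0,0.004,0,0.015,-0.34],[0,0,0,0.007,0,0.015,-0.34],[0,0,0,0.01,0,0.015,-0.34],[0,0,0,0.012,0,0.015,-0.34]]';python3 -m creep '[[0,0,0,0.0015,0,0,-0.34],[0,0,0,0.003,0,0,-0.34],[0,0,0,0.0045,0,0,-0.34],[0,0,0,0.006,0,0,-0.34],[0,0,0,0.0075,0,0,-0.34],[0,0,0,0.009,0,0,-0.34],[0,0,0,0.0105,0,0,-0.34],[0,0,0,0.012,0,0,-0.34]]'
```

```text
t: 32.18
ee_pos: [488.3, 32.7, 89.9]
orientation: [[0.092, 0.996, 0.0], [0.996, -0.092, 0.0], [0.0, 0.0, -1.0]]
contact_force: [0.4, 0.6, -0.5]
width: 0.328
t: 32.85
ee_pos: [489.0, 44.1, 89.2]
orientation: [[0.093, 0.996, -0.001], [0.996, -0.093, -0.0], [-0.0, -0.001, -1.0]]
contact_force: [-0.6, -2.9, -3.3]
width: 0.333
```

```bash
python3 -m creep '[[0,0,0,0.0008,0,0,-0.34],[0,0,0,0.0016,0,0,-0.34],[0,0,0,0.0024,0,0,-0.34],[0,0,0,0.0032,0,0,-0.34],[0,0,0,0.004,0,0,-0.34],[0,0,0,0.0048,0,0,-0.34],[0,0,0,0.0056,0,0,-0.34],[0,0,0,0.0064,0,0,-0.34]]'
```

```text
t: 33.52
ee_pos: [490.1, 50.6, 89.8]
orientation: [[0.092, 0.996, 0.001], [0.996, -0.092, 0.0], [0.0, 0.001, -1.0]]
contact_force: [0.1, -1.5, -1.9]
width: 0.329
```

```bash
python3 -m creep '[[0,0,0,0.0005,0,0,-0.34],[0,0,0,0.001,0,0,-0.34],[0,0,0,0.0015,0,0,-0.34],[0,0,0,0.002,0,0,-0.34],[0,0,0,0.0025,0,0,-0.34],[0,0,0,0.003,0,0,-0.34],[0,0,0,0.0035,0,0,-0.34],[0,0,0,0.004,0,0,-0.34]]'
python3 - <<'E'
from h import *
s=shot('scene')
cv2.imwrite('pics/r_s.png',cv2.convertScaleAbs(cv2.resize(s['img'][85:155,205:285],None,fx=10,fy=10,interpolation=cv2.INTER_CUBIC),alpha=1.8))
E
```

```text
t: 34.18
ee_pos: [490.3, 54.5, 89.7]
orientation: [[0.092, 0.996, 0.0], [0.996, -0.092, 0.0], [0.0, 0.0, -1.0]]
contact_force: [-0.8, -1.4, -1.8]
width: 0.329
```

View pics/r_s.png

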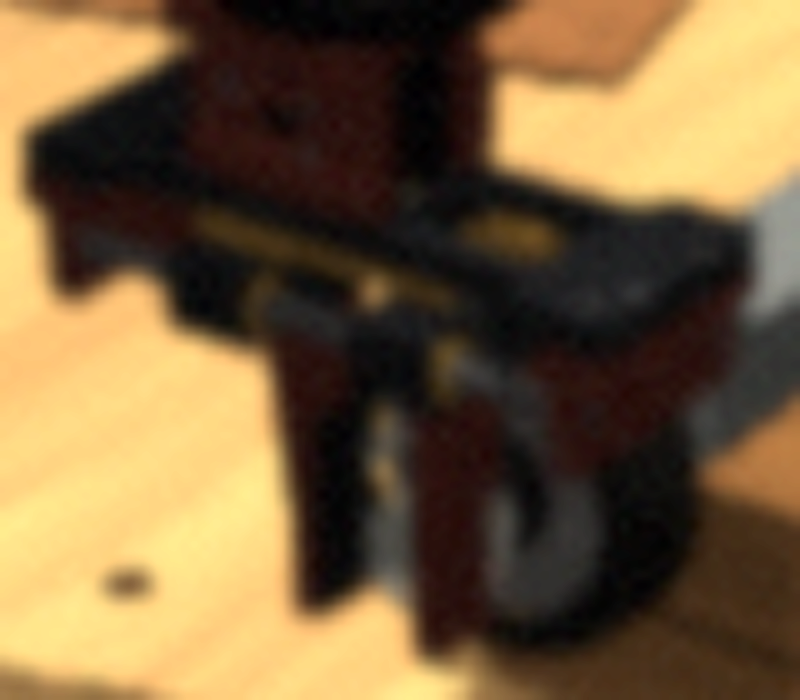

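```bash
python3 -m creep '[[0,0,0,0.0004,0,0,-0.34],[0,0,0,0.0008,0,0,-0.34],[0,0,0,0.0012,0,0,-0.34],[0,0,0,0.0016,0,0,-0.34],[0,0,0,0.002,0,0,-0.34],[0,0,0,0.002,0,0,-0.34],[0,0,0,0.002,0,0,-0.34],[0,0,0,0.002,0,0,-0.34]]'
```

```text
t: 34.9
ee_pos: [490.2, 55.4, 89.1]
orientation: [[0.093, 0.996, -0.001], [0.996, -0.093, -0.002], [-0.002, -0.001, -1.0]]
contact_force: [0.9, -6.2, -2.7]
width: 0.329
```

```bash
python3 -m creep '[[0,0,0,0.0003,0,0,-0.34],[0,0,0,0.0006,0,0,-0.34],[0,0,0,0.0006,0,0,-0.34],[0,0,0,0.0006,0,0,-0.34],[0,0,0,0.0006,0,0,-0.34],[0,0,0,0.0006,0,0,-0.34],[0,0,0,0.0006,0,0,-0.34],[0,0,0,0.0006,0,0,-0.34]]'; python3 -m creep '[[0,0,0,-0.003,0,0,-0.34],[0,0,0,-0.01,0,0,-0.34],[0,0,0,-0.025,0,0,-0.34],[0,0,0,-0.05,0,0,-0.34],[0,0,0,-0.075,0,-0.02,-0.34],[0,0,0,-0.1,0,-0.05,-0.34],[0,0,0,-0.13,0,-0.08,-0.34],[0,0,0,-0.16,0,-0.1,-0.34]]';python3 -m creep '[[0,0,0,-0.03,0,0,-0.34],[0,0,0,-0.06,0,0,-0.34],[0,0,0,-0.1,0,0,-0.34],[0,0,0,-0.13,0,0,-0.34],[0,0,0,-0.16,0,0,-0.34],[0,0,0,-0.18,0,0,-0.34],[0,0,0,-0.18,0,0,-0.34],[0,0,0,-0.18,0,0,-0.34]]'
python3 - <<'E'
from h import *
s=shot('scene');t=shot('top')
cv2.imwrite('pics/u_s.png',cv2.convertScaleAbs(cv2.resize(s['img'][85:155,205:285],None,fx=10,fy=10,interpolation=cv2.INTER_CUBIC),alpha=1.8))
cv2.imwrite('pics/u_t.png',cv2.convertScaleAbs(cv2.resize(t['img'][215:255,145:205],None,fx=12,fy=12,interpolation=cv2.INTER_CUBIC),alpha=1.3))
E
```

```text
t: 35.57
ee_pos: [490.2, 55.6, 88.9]
orientation: [[0.093, 0.996, -0.001], [0.996, -0.093, -0.003], [-0.003, -0.001, -1.0]]
contact_force: [0.7, -7.7, -3.7]
width: 0.328
t: 36.23
ee_pos: [476.1, -103.0, 193.2]
orientation: [[0.091, 0.996, 0.004], [0.996, -0.091, 0.0], [0.001, 0.004, -1.0]]
contact_force: [0.3, -0.6, 1.2]
width: 0.33
t: 36.9
ee_pos: [459.0, -281.9, 189.8]
orientation: [[0.094, 0.996, 0.001], [0.996, -0.094, 0.001], [0.001, 0.001, -1.0]]
contact_force: [-0.0, 0.9, -0.7]
width: 0.332
```

View pics/u_s.png

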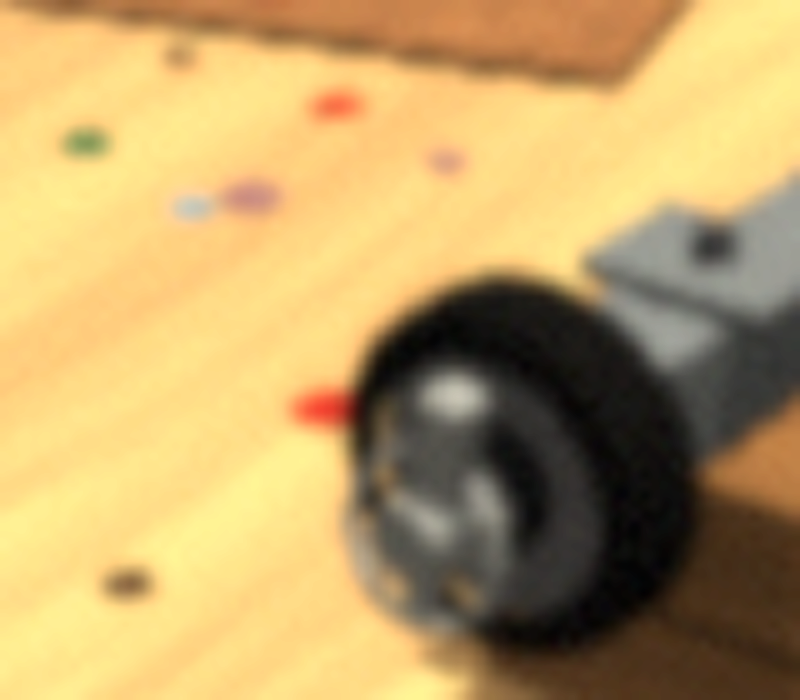

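View pics/u_t.png

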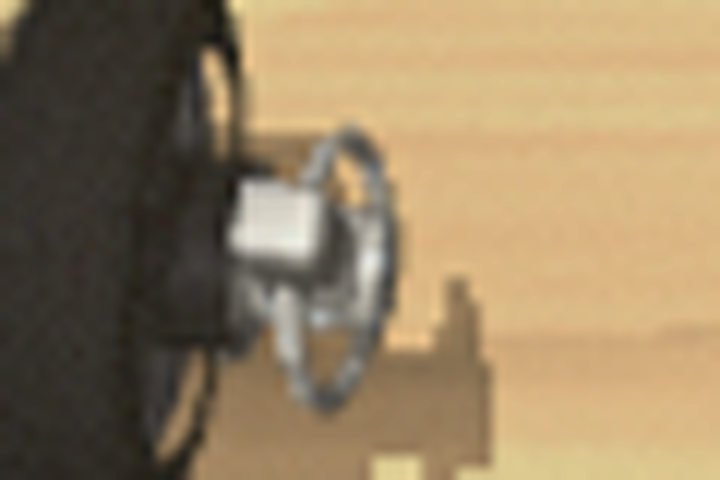

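```bash
python3 - <<'E'
from h import *
np.set_printoptions(precision=1,suppress=True)
s=shot('scene');t=shot('top')
print('head top now',atz(t,145+280/12-.5,215+222/12-.5,151), 'scene',atz(s,205+45.5-.5,85+39.5-.5,151),'scene before',atz(s,205+43.3-.5,85+38.3-.5,151))
for p in (s,t): print(px(p,np.array([492.2,73.5,151])))
E
python3 go.py 492.2 73.5 175 84.7
```

```text
head top now [497.   72.4 151. ] scene [500.6  69.7 151. ] scene before [492.5  72.3 151. ]
(np.float64(247.97429597977504), np.float64(122.58259115526675))
(np.float64(167.22599239402348), np.float64(235.36146616423673))
t 37.1 pos [ 459.5 -280.3  190. ] yaw 84.8 q6 -29.8 F [ 0.7 -0.   0.1] w 0.33
rot [ 0.0008 -0.0003  0.0018] shift [0.3553 0.0005 0.0151]
```

```bash
python3 -m creep '[[0,0,0,0.02,0,0,0],[0,0,0,0.055,0,0,0],[0,0,0,0.095,0,0,0],[0,0,0,0.135,0,0,0],[0,0,0,0.175,0,0,0],[0,0,0,0.215,0,0,0],[0,0,0,0.25,0,0,0],[0,0,0,0.27,0,0,0]]'; python3 -m creep '[[0,0,0,0.01,0,0,0],[0,0,0,0.02,0,0,0],[0,0,0,0.03,0,0,0],[0,0,0,0.03,0,0,0],[0,0,0,0.03,0,0,0],[0,0,0,0.03,0,0,0],[0,0,0,0.03,0,0,0],[0,0,0,0.03,0,0,0]]'; python3 go.py 492.2 73.5 175 84.7
```

```text
t: 37.77
ee_pos: [483.6, -8.1, 190.2]
orientation: [[0.088, 0.996, 0.001], [0.996, -0.088, 0.001], [0.002, 0.001, -1.0]]
contact_force: [0.8, 0.8, -0.2]
width: 0.5
t: 38.43
ee_pos: [486.8, 16.4, 189.6]
orientation: [[0.094, 0.996, -0.0], [0.996, -0.094, -0.0], [-0.0, -0.0, -1.0]]
contact_force: [-0.5, -0.6, 0.6]
width: 0.501
t 38.43 pos [486.8  16.4 189.6] yaw 84.63 q6 3.3 F [-0.5 -0.6  0.6] w 0.501
rot [-0.0001  0.0002 -0.0013] shift [0.0573 0.0001 0.0146]
```

```bash
python3 -m creep '[[0,0,-0.001,0.015,0,0,0],[0,0,-0.001,0.035,0,0,0],[0,0,-0.001,0.05,0,0,0],[0,0,-0.001,0.0573,0,0,0],[0,0,-0.001,0.0573,0,0,0],[0,0,-0.001,0.0573,0,0.008,0],[0,0,-0.001,0.0573,0,0.018,0],[0,0,-0.001,0.0573,0,0.028,0]]'; python3 -m creep '[[0,0,0,0,0,0.006,0],[0,0,0,0,0,0.012,0],[0,0,0,0,0,0.018,0],[0,0,0,0,0,0.022,0],[0,0,0,0,0,0.022,0],[0,0,0,0,0,0.022,0],[0,0,0,0,0,0.022,0],[0,0,0,0,0,0.022,0]]';  python3 go.py 492.2 73.5 139 84.7
```

```text
t: 39.1
ee_pos: [492.0, 73.5, 160.5]
orientation: [[0.092, 0.996, -0.0], [0.996, -0.092, -0.0], [-0.0, -0.0, -1.0]]
contact_force: [-0.1, 0.7, -0.0]
width: 0.497
t: 39.77
ee_pos: [492.3, 74.4, 140.2]
orientation: [[0.091, 0.996, 0.001], [0.996, -0.091, 0.0], [0.0, 0.001, -1.0]]
contact_force: [-0.6, 0.2, -0.0]
width: 0.498
t 39.77 pos [492.3  74.4 140.2] yaw 84.77 q6 9.9 F [-0.6  0.2 -0. ] w 0.498
rot [ 0.0009 -0.0002  0.0012] shift [-0.0009 -0.      0.0012]
```

Close gently, force 5 N.

```bash
python3 -m creep '[[0,0,0,0,0,0,-0.2],[0,0,0,0,0,0,-0.35],[0,0,0,0,0,0,-0.45],[0,0,0,0,0,0,-0.55],[0,0,0,0,0,0,-0.62],[0,0,0,0,0,0,-0.68],[0,0,0,0,0,0,-0.72],[0,0,0,0,0,0,-0.76]]' 5; python3 -m creep '[[0,0,0,0,0,0,-0.8],[0,0,0,0,0,0,-0.9],[0,0,0,0,0,0,-0.9],[0,0,0,0,0,0,-0.9],[0,0,0,0,0,0,-0.9],[0,0,0,0,0,0,-0.9],[0,0,0,0,0,0,-0.9],[0,0,0,0,0,0,-0.9]]'
```

```text
t: 40.43
ee_pos: [492.3, 74.3, 139.9]
orientation: [[0.091, 0.996, 0.001], [0.996, -0.091, 0.0], [0.0, 0.001, -1.0]]
contact_force: [1.7, -0.8, 0.8]
width: 0.162
t: 41.1
ee_pos: [492.2, 74.3, 139.8]
orientation: [[0.091, 0.996, 0.0], [0.996, -0.091, 0.0], [0.0, 0.0, -1.0]]
contact_force: [0.9, -0.3, 2.0]
width: 0.16
```

```bash
python3 -m creep '[[0,0,0,0,0,0.0005,-0.9],[0,0,0,0,0,0.001,-0.9],[0,0,0,0,0,0.001,-0.9],[0,0,0,0,0,0,-0.75],[0,0,0,0,0,0,-0.65],[0,0,0,0,0,0,-0.5],[0,0,0,0,0,0,-0.35],[0,0,0,0,0,0,-0.2]]';python3 -m creep '[[0,0,0,0,0,-0.01,0],[0,0,0,0,0,-0.025,0],[0,0,0,0,0,-0.04,0],[0,0,0,0,0,-0.055,0],[0,0,0,-0.03,0,-0.06,0],[0,0,0,-0.07,0,-0.06,0],[0,0,0,-0.11,0,-0.06,0],[0,0,0,-0.15,0,-0.06,0]]';python3 -m creep '[[0,0,0,-0.03,0,0,-0.34],[0,0,0,-0.06,0,0,-0.34],[0,0,0,-0.1,0,0,-0.34],[0,0,0,-0.13,0,0,-0.34],[0,0,0,-0.16,0,0,-0.34],[0,0,0,-0.18,0,0,-0.34],[0,0,0,-0.18,0,0,-0.34],[0,0,0,-0.18,0,0,-0.34]]'
python3 - <<'E'
from h import *
s=shot('scene');t=shot('top')
cv2.imwrite('pics/v_s.png',cv2.convertScaleAbs(cv2.resize(s['img'][85:155,205:285],None,fx=10,fy=10,interpolation=cv2.INTER_CUBIC),alpha=1.8))
cv2.imwrite('pics/v_t.png',cv2.convertScaleAbs(cv2.resize(t['img'][215:255,145:205],None,fx=12,fy=12,interpolation=cv2.INTER_CUBIC),alpha=1.3))
E
```

```text
t: 41.77
ee_pos: [491.7, 74.3, 139.0]
orientation: [[0.091, 0.996, -0.001], [0.996, -0.091, -0.0], [-0.0, -0.001, -1.0]]
contact_force: [0.8, -0.6, -0.6]
width: 0.364
t: 42.43
ee_pos: [478.1, -76.3, 200.8]
orientation: [[0.09, 0.996, 0.001], [0.996, -0.09, -0.0], [-0.0, 0.001, -1.0]]
contact_force: [0.9, 0.3, 0.1]
width: 0.498
t: 43.1
ee_pos: [461.7, -254.9, 199.9]
orientation: [[0.093, 0.996, -0.0], [0.996, -0.093, 0.001], [0.001, -0.0, -1.0]]
contact_force: [-0.5, 0.4, 0.1]
width: 0.331
```

View pics/v_s.png

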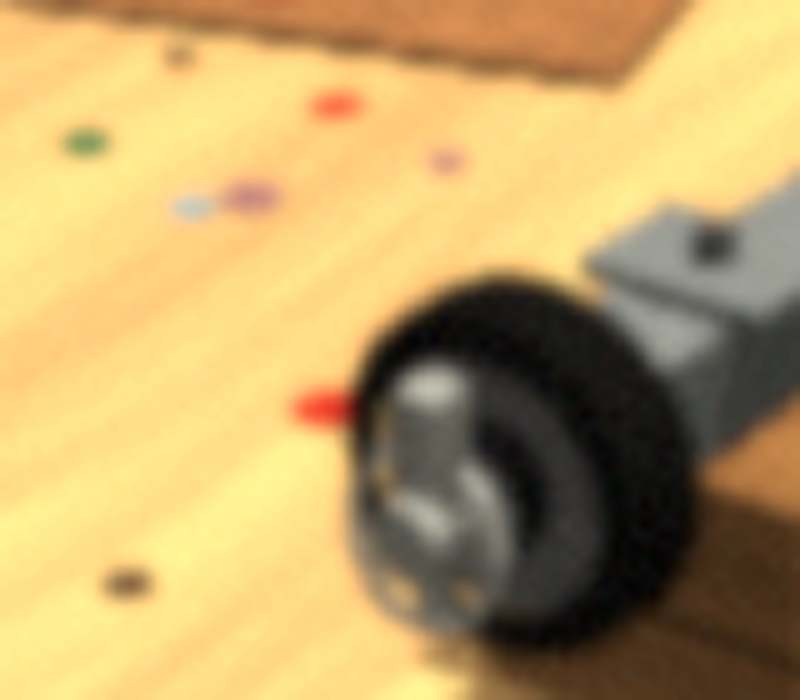

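View pics/v_t.png

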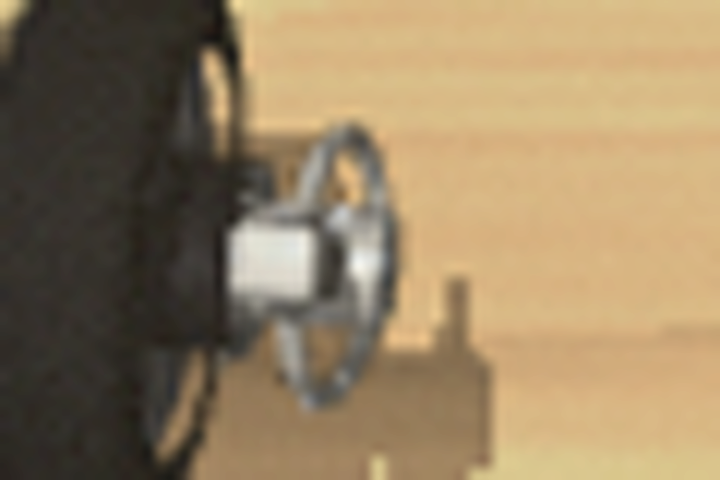

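Run:
```python
from h import *
np.set_printoptions(precision=1,suppress=True)
s=shot('scene');t=shot('top')
Y=np.array([.0924,.9957,0]);X=np.array([.9957,-.0924,0]);H=np.array([492,73.5,129.])
for p,b,sc,n in ((s,(205,85,285,155),10,'x_s'),(t,(145,215,205,255),12,'x_t')):
    x0,y0,x1,y1=b
    im=cv2.convertScaleAbs(cv2.resize(p['img'][y0:y1,x0:x1],None,fx=sc,fy=sc,interpolation=cv2.INTER_CUBIC),alpha=1.4)
    for th,col in ((1.41,(0,0,255)),(1.2,(0,255,0))):
        q=[]
        for a in np.linspace(-2.6,2.6,50):
            r=22+24*np.cos(a);l=24*np.sin(a)
            u,v=px(p,H-Y*r*np.cos(th)-np.array([0,0,r*np.sin(th)])+X*l); q.append([(u-x0+.5)*sc,(v-y0+.5)*sc])
        cv2.polylines(im,[np.array(q).astype(int)],False,col,1)
    cv2.imwrite(f'pics/{n}.png',im)
for n,X0 in (('jar',(690,-405)),('pot',(737,-15))): print([w(t,r['centre']) for r in manip.recognise(n,t)[:1]])
```

```text
[array([ 666.1, -390.4,   92.8])]
[array([736.4,  -3.4,  33.7])]
```

View pics/x_s.png

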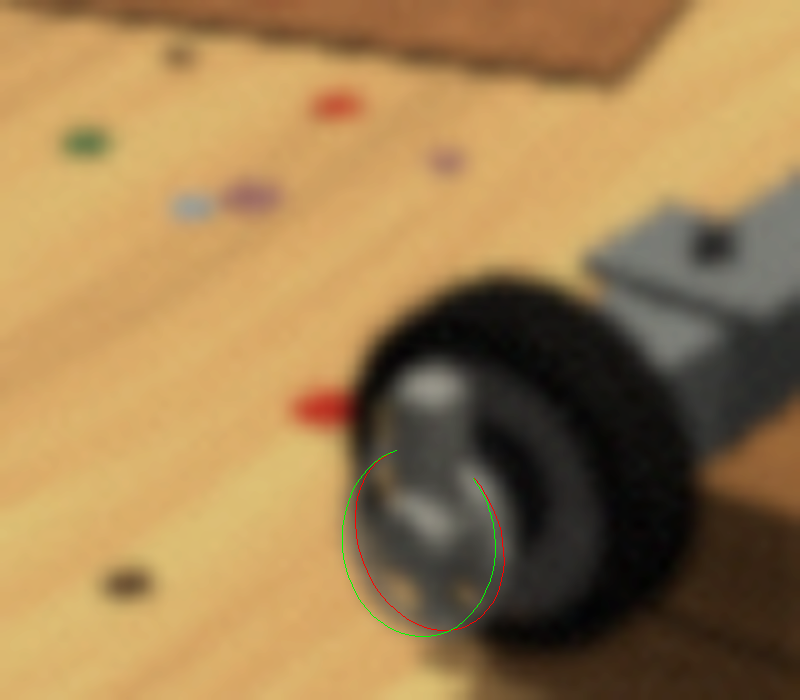

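View pics/x_t.png

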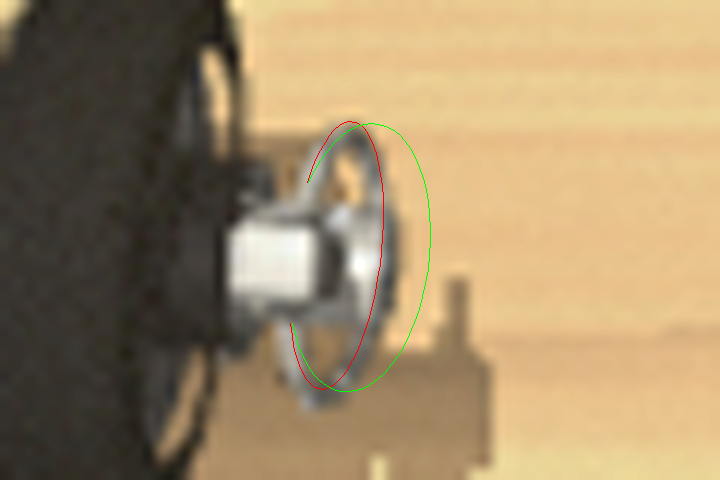

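```bash
python3 -c "
from cell import manip
print(manip.job_done())"
```

```text
the job is handed in; nothing more can be done
None
```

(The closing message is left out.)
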